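Mark a batch of brass blanks in the swing-arm press

ROBOT

A 6-joint arm with a two-finger parallel gripper is mounted at the origin on the work surface. World frame = base frame: x ahead of the robot, y to its left, z up, the work surface at z = 0. Lengths are in m, angles in rad, forces in N, time in s.
With the tool pointing down it reaches from about 0.225 to 0.725 m from the base axis. Payload 3.1 kg.
Tool frame: the origin (TCP) lies at the very end of the fingers, on their centre line; the grasp point (between the pads) lies 19 mm behind it; z points along the fingers, y is the line along which they close (so a half turn about z gives the same grasp; the last joint's range is limited). The gripper opens to 85 mm and grips with 20 to 120 N. Pads are 22 mm wide; open, the fingers measure 114 mm over their backs; the gripper's body (76 mm by 85 mm) begins 54 mm behind the grasp point. The pads swing forward as they close: fully open they stand 13 mm farther back than shut.
Start: joints at [-1.31, 0.048, 0.099, 1.622, 0, 1.443], TCP at [0.199, -0.486, 0.231] pointing down, gripper open.
Joint ranges: [-2.91, 2.91], [-0.99, 1.94], [-1.21, 1.42], [-2.12, 2.29], [-1.49, 1.47], [-3.14, 3.14]. Speed limits (rad/s): [2.79, 2.79, 3.14, 3.14, 3.14, 3.14].

INTERFACE

Orientations are given as a rotation vector (axis times angle).
In Python, from plant import telemetry, vision, job, recognise, tip_of gives the robot as it stands. The module is installed in compiled form; this text tells all that it offers.
- The arm moves only by the shell command python3 -m jog 'ROWS' [OPENING]. ROWS is text: rows parted by semicolons, each of 4 numbers parted by spaces: the shift along the tool's x, y, z in cm, then the turn about the tool's z in degrees. A call has 1 to 20 rows; each row shifts and turns the commanded pose from where the row before left it, along the tool's axes as they then stand; what a row does not reach is not made up. A row lasts 1/10 s, in which the tool goes at most 50 mm and 8.59 degrees, less where a joint would pass 70% of its speed; a pose out of reach is approached as far as the arm can. A call with a gripper value outside its range is refused whole. OPENING is the finger opening in cm, from 0 to 8.54, set as the call begins (- or left out, the last holds). The fingers move at their own pace and stop on an object; the grip force is fixed at half the most. Time passes only in rows, so rows that do not move let the fingers close. It gives the time, the measured TCP pose, the force, the opening and the grip force at its end, in the units of the state.
- telemetry.read_state(): the state, without advancing time (a new reading comes with each control period).
- vision.capture(name): name is "scene" or "top" or "wrist"; returns a dict with "pixels" (480x640x3 uint8, blue, green, red), "K" (3x3 intrinsics, pixels), "rvec" (rotation vector, rad) and "tvec" (3), from world to camera coordinates, as OpenCV has them; the wrist camera has in their place "hand_eye" (4x4, takes a point from camera to tool coordinates, whose origin is the TCP and whose axes are the flange's). Camera axes: x right, y down, z forward; pixel columns grow to the right and rows downward; lengths in m; the calibration is good to about 2 mm. A picture is of the moment at which its call begins: read the wrist's pose just before it. There is no depth.
- job.job_done(): hands the job in; it is judged then, once.
Trained networks look in a picture, given as the dict that the camera call returned (one of the last four; its "shot" number tells which), for a name from the list of things; names that differ only in an ending like _2 or _b are one class to them, and where a whole thing is asked for, a point or a joint stands for the part that bears it (a point fixed in the world has none). Each returns a list of dicts, best first, with "confidence" (0 to 1); they miss things now and then, are a little off and sometimes report something else, mostly with a low value. They report only what shows in the picture. A call takes as long as a camera call. They do not tell look-alikes from the thing itself.
- recognise(picture, name): "extent" ([centre column, centre row, width, height] in pixels, round what is visible of it).
- tip_of(picture, name): "centre" ([column, row] in pixels: a listed point, or the origin of a listed thing).
The state is a dict: "t": time; "qpos": joint angles; "joint_velocities": joint speeds; "joint_efforts": joint torques, N m; "ee_pos": TCP position; "eef_rot": TCP orientation; "wrist_force": force on the tool from outside, world axes, zero at the start; "ft_torque": the same for the moment, N m; "gripper_width": finger opening in m; "gripper_force": force on a finger pad.
Only numpy, scipy, OpenCV 4.12 (cv2) and the standard library are available. Lean on these libraries where they do the work, as an engineer would, in place of code of your own. Each camera call takes 0.05 s, during which the arm holds its last target. There are 200 camera calls.

TASK

Lift the steel bench block off the press and set it flat on the cork pad, then put every brass blank fully home in a nest of the die bed, swing the press arm over them to its end seat, and press the plunger head right down to its stop. Then let it spring up, swing the arm all the way back to its parked stop and move all the marked blanks into the wooden tray, leaving the other tools lying where they are.

Things in the scene. Friction and masses are not known exactly. Their poses are not given: they have to be found in the camera images.
- blank0_mid (a point): Centre (half-way up) of a solid brass blank: an upright disc 30 mm across and 24 mm high with 1.5 mm chamfered rims, about 130 g, at first standing on the bench to the right of the press. Two or three of blank0..blank3 are present, the others are absent (None). All alike, either face up.
- blank1_mid (a point): Centre (half-way up) of a solid brass blank: an upright disc 30 mm across and 24 mm high with 1.5 mm chamfered rims, about 130 g, at first standing on the bench to the right of the press. Two or three of blank0..blank3 are present, the others are absent (None). All alike, either face up.
- blank2_mid (a point): Centre (half-way up) of a solid brass blank: an upright disc 30 mm across and 24 mm high with 1.5 mm chamfered rims, about 130 g, at first standing on the bench to the right of the press. Two or three of blank0..blank3 are present, the others are absent (None). All alike, either face up.
- blank3_mid (a point): Centre (half-way up) of a solid brass blank: an upright disc 30 mm across and 24 mm high with 1.5 mm chamfered rims, about 130 g, at first standing on the bench to the right of the press. Two or three of blank0..blank3 are present, the others are absent (None). All alike, either face up.
- press: Marking press, fixed to the bench. Origin at bench level under the middle nest; its x axis points from the nests to the post, y along the row of nests, z up. Steel die bed 70 mm (x) by 160 mm (y), top face 30 mm above the bench. A post stands 115 mm behind the middle nest (+x) and carries the swing arm.
- nest0 (a point): Centre of the mouth (level with the bed's top face) of nest 0, a round recess 36 mm across and 8 mm deep, 2 mm chamfer; the nests lie at y = -45, 0, +45 mm of the press. A blank fully home has its centre 4 mm above this point and stands 16 mm proud: hold it by its upper half. Let go above the nest it can jam askew, standing higher. Any blank fits any nest; two blanks may use any two.
- nest1 (a point): Centre of the mouth (level with the bed's top face) of nest 1, a round recess 36 mm across and 8 mm deep, 2 mm chamfer; the nests lie at y = -45, 0, +45 mm of the press. A blank fully home has its centre 4 mm above this point and stands 16 mm proud: hold it by its upper half. Let go above the nest it can jam askew, standing higher. Any blank fits any nest; two blanks may use any two.
- nest2 (a point): Centre of the mouth (level with the bed's top face) of nest 2, a round recess 36 mm across and 8 mm deep, 2 mm chamfer; the nests lie at y = -45, 0, +45 mm of the press. A blank fully home has its centre 4 mm above this point and stands 16 mm proud: hold it by its upper half. Let go above the nest it can jam askew, standing higher. Any blank fits any nest; two blanks may use any two.
- post_axis (a point): Point on the vertical swing axis of the arm, 30 mm above the bench.
- swingarm (a joint): Angle of the press's swing arm about the vertical post, rad. 0 = parked, swung aside to its stop, clear of the nests; it turns counter-clockwise seen from above as it grows; 1.9 = end seat, where the arm points along the press's -x axis and its plunger stands over the middle nest. It moves level, with stiff friction (about 0.25 N m) and stays where it is left. Beam 26 mm wide, 85 to 107 mm above the bench, reaching 175 mm from the post axis.
- swing_pin (a point): Upright steel handle pin near the free end of the arm, 16 mm across, standing from the beam's top (107 mm above the bench) to 160 mm; this point lies on its axis 148 mm above the bench, 165 mm from the post axis and 50 mm outward of the plunger's axis. It can be pinched from above, fingers to either side of the arm, and led round the arc.
- plunger (a joint): Travel of the arm's spring plunger, m: 0 = up, 0.020 = pressed down to its stop. The spring takes about 4 N to start and about 13 N at the stop; it springs back up when let go.
- head_top (a point): Centre of the top of the plunger's black mushroom head, 36 mm across, 155 mm above the bench when up, 115 mm from the post axis along the arm. Under the arm the plunger carries a stamp bar 125 mm by 30 mm, lower face 67.5 mm above the bench when up and 47.5 mm when pressed, which reaches all three nests at once when the arm is at its end seat.
- block_mid (a point): Centre of the dark steel bench block, 45 mm (its x) by 70 mm (its y) by 24 mm high, 550 g; at first it lies flat on the die bed over the nests, its long side about along the row of nests.
- pad: Cork pad lying on the bench to the left of the press, fixed, 110 mm (its x) by 150 mm (its y), 5 mm thick; origin at the centre of its underside. It and the tray may change places.
- tray: Shallow open wooden tray to the left of the press, fixed, 110 mm (its x) by 160 mm (its y) outside, walls 5 mm thick and 22 mm high, floor 5 mm thick; origin at the centre of its underside. It and the pad may change places.
- punch_a_mid (a point): Bystander: a thin doming punch, 12 mm rod 75 mm long with a ball end, lying among the blanks; a point at the middle of its length or width, about 10 mm above its underside.
- punch_b_mid (a point): Bystander: a thicker doming punch, 90 mm long, lying right of the press further away; a point at the middle of its length or width, about 10 mm above its underside.
- hardwood_mid (a point): Bystander: a dark wooden block 50 x 50 x 30 mm at the near right; a point at the middle of its length or width, about 10 mm above its underside.
- tin_mid (a point): Bystander: an open steel tin 72 mm across and 45 mm high, beyond the press to the right; a point at the middle of its length or width, about 10 mm above its underside.
- rod_mid (a point): Bystander: a plain steel rod 12 mm thick, 110 mm long, lying between the press and what stands left of it; a point at the middle of its length or width, about 10 mm above its underside.
Mind the look-alikes: they are no part of the job. Leave any blue or purple look-alike of the part that bears blank3_mid alone. What is shaped like the part that bears blank1_mid but black or red is not meant.

How it is judged:
By the outcome, as a careful person would: the job done as asked, in the order asked, and still so for the second after the job is handed in, with the robot touching nothing.
Of blank0, blank1, blank2, blank3 only 2 to 3 are there at a start; the rules pass over those that are not, and their reading is None.
At some moment in a run one of blank0, blank1, blank2, blank3 may be knocked a few centimetres aside while the robot is not near it.
It also fails if it takes over 210 s, if anything falls off the work surface, if the arm or the gripper's body presses on something with over 40 N, if the wrist force passes 120 N, or if a joint passes its speed limit or range.

## Working session

There is one attempt and no reset: what is moved stays moved. The work goes in short steps, Python scripts to look and compute and a shell command to move; the robot and the scene stay as the last step left them, time stands still between calls to the robot, and variables do not carry over. Pictures are saved under pics/ and viewed, at most 14 in all, crops included, and the job is handed in when it is done.

```bash
mkdir -p pics; cat > h.py <<'E'
import numpy as np, cv2
from scipy.spatial.transform import Rotation as R
from plant import telemetry, vision, job, recognise, tip_of
def cam(p,st=None):
    """R,t world->cam"""
    if 'hand_eye' in p:
        T=np.eye(4);T[:3,:3]=R.from_rotvec(st['eef_rot']).as_matrix();T[:3,3]=st['ee_pos']
        M=np.linalg.inv(T@np.array(p['hand_eye']));return M[:3,:3],M[:3,3]
    return R.from_rotvec(np.ravel(p['rvec'])).as_matrix(),np.ravel(p['tvec'])
def ray(p,uv,z,st=None):
    r,t=cam(p,st);d=r.T@np.linalg.inv(p['K'])@np.array([uv[0],uv[1],1.]);o=-r.T@t
    return o+d*(z-o[2])/d[2]
def proj(p,X,st=None):
    r,t=cam(p,st);c=np.array(p['K'])@(r@np.array(X)+t);return c[:2]/c[2]
def shot(n,f=None):
    st=telemetry.read_state();p=vision.capture(n)
    if f: cv2.imwrite('pics/'+f,p['pixels'])
    return p,st
def togo(st,X,yaw=None):
    """shift in tool cm to world X (and turn)"""
    r=R.from_rotvec(st['eef_rot']);return np.round(r.inv().apply(np.array(X)-st['ee_pos'])*100,2)
E
python3 - <<'E'
from h import *
st=telemetry.read_state();print({k:np.round(v,3) for k,v in st.items()});print(R.from_rotvec(st['eef_rot']).as_matrix().round(2))
Z=dict(blank0_mid=.012,nest0=.03,nest1=.03,nest2=.03,press=0,post_axis=.03,swing_pin=.148,head_top=.155,block_mid=.042,pad=0,tray=0,punch_a_mid=.01,punch_b_mid=.01,hardwood_mid=.01,tin_mid=.01,rod_mid=.01)
for c in ['top','scene']:
    p,_=shot(c,c+'0.png');print(c)
    for n,z in Z.items():
        for d in tip_of(p,n)[:5 if 'blank' in n else 2]:
            print(n,round(d['confidence'],2),np.round(d['centre']),ray(p,d['centre'],z)[:2].round(3))
E
```

```text
{'t': np.float64(0.0), 'qpos': array([-1.31 ,  0.049,  0.098,  1.622,  0.   ,  1.443]), 'joint_velocities': array([ 0.001,  0.001,  0.001,  0.   , -0.   ,  0.001]), 'joint_efforts': array([-0.0000e+00, -3.3878e+01,  3.2002e+01,  2.0000e-02, -0.0000e+00,
        0.0000e+00]), 'ee_pos': array([ 0.199, -0.485,  0.23 ]), 'eef_rot': array([-3.08 , -0.606,  0.   ]), 'wrist_force': array([-0.267,  0.547,  0.311]), 'ft_torque': array([ 0.025, -0.015,  0.003]), 'gripper_force': np.float64(0.0), 'gripper_width': np.float64(0.085)}
[[ 0.93  0.38 -0.  ]
 [ 0.38 -0.93  0.  ]
 [ 0.   -0.   -1.  ]]
top
nest0 0.87 [311. 241.] [0.516 0.008]
nest0 0.72 [295. 243.] [0.507 0.044]
nest1 0.87 [311. 241.] [0.516 0.008]
nest1 0.72 [295. 243.] [0.507 0.044]
nest2 0.87 [311. 241.] [0.516 0.008]
nest2 0.72 [295. 243.] [0.507 0.044]
press 0.64 [314. 246.] [0.511 0.   ]
press 0.37 [428. 243.] [ 0.565 -0.265]
swing_pin 0.68 [238. 157.] [0.645 0.184]
head_top 0.78 [262. 164.] [0.637 0.128]
block_mid 0.7 [320. 243.] [ 0.513 -0.015]
block_mid 0.59 [333. 244.] [ 0.516 -0.044]
pad 0.58 [182. 197.] [0.578 0.337]
tray 0
[... 632 characters left out ...]
0.146]
post_axis 0.6 [371. 317.] [0.63  0.014]
swing_pin 0.74 [467. 281.] [0.649 0.179]
swing_pin 0.66 [410. 236.] [0.529 0.102]
head_top 0.8 [440. 280.] [0.646 0.128]
block_mid 0.9 [349. 272.] [ 0.522 -0.015]
block_mid 0.33 [436. 278.] [0.56  0.162]
pad 0.65 [516. 289.] [0.577 0.341]
tray 0.8 [476. 237.] [0.42  0.304]
tray 0.7 [359. 282.] [0.518 0.008]
punch_a_mid 0.64 [216. 284.] [ 0.495 -0.301]
punch_a_mid 0.26 [350. 274.] [ 0.501 -0.01 ]
punch_b_mid 0.76 [207. 356.] [ 0.668 -0.311]
hardwood_mid 0.64 [266. 218.] [ 0.308 -0.187]
hardwood_mid 0.62 [291. 365.] [ 0.705 -0.152]
tin_mid 0.62 [292. 368.] [ 0.711 -0.15 ]
rod_mid 0.7 [413. 235.] [0.406 0.153]
rod_mid 0.57 [440. 279.] [0.541 0.182]
```

View pics/top0.png

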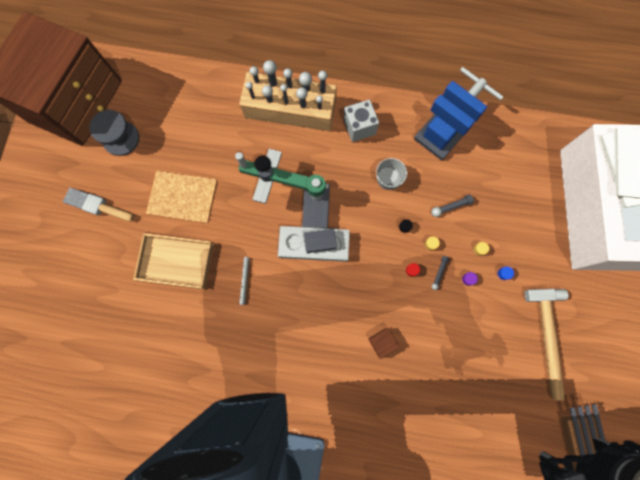

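View pics/scene0.png

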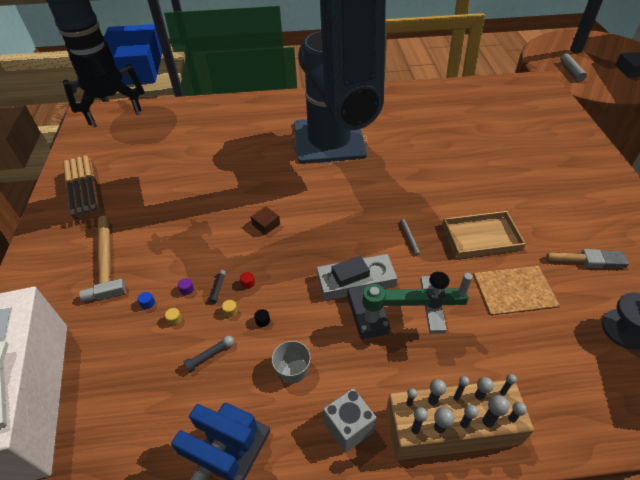

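```bash
python3 - <<'E'
from h import *
for c in ['top','scene']:
    p,_=shot(c);print(c)
    for n in ['blank1_mid','blank2_mid']:
        for d in tip_of(p,n): print(n,round(d['confidence'],2),np.round(d['centre']),ray(p,d['centre'],.012)[:2].round(3))
        for d in recognise(p,n): print('ext',round(d['confidence'],2),np.round(d['extent']),ray(p,d['extent'][:2],.012)[:2].round(3))
    if c=='top': cv2.imwrite('pics/topR.png',cv2.resize(p['pixels'][170:330,360:560],None,fx=4,fy=3.75,interpolation=cv2.INTER_CUBIC))
E
```

```text
top
blank1_mid 0.61 [432. 243.] [ 0.564 -0.271]
blank1_mid 0.54 [414. 269.] [ 0.495 -0.237]
blank1_mid 0.43 [407. 224.] [ 0.598 -0.207]
ext 0.55 [412. 270.  12.  18.] [ 0.491 -0.234]
ext 0.47 [434. 243.  18.  14.] [ 0.564 -0.276]
ext 0.43 [405. 224.  15.  15.] [ 0.598 -0.202]
ext 0.19 [391. 174.  30.  31.] [ 0.716 -0.153]
scene
blank1_mid 0.75 [244. 279.] [ 0.491 -0.241]
blank1_mid 0.72 [228. 306.] [ 0.556 -0.275]
blank1_mid 0.64 [261. 319.] [ 0.598 -0.206]
ext 0.78 [229. 308.  14.  20.] [ 0.561 -0.272]
ext 0.63 [483. 235.  89.  44.] [0.428 0.315]
ext 0.59 [249. 283.  18.  18.] [ 0.501 -0.229]
ext 0.53 [262. 317.  18.  20.] [ 0.592 -0.204]
```

The top view shows brass blanks at (432,243) and (483,248). The look-alikes are red (414,270), black (405,226), purple (471,279) and blue (507,273). The dark block at (321,241) covers two nests and the tray and pad are on the left. I'll check the choice in the close crop and move over the blanks to look again.

View pics/topR.png

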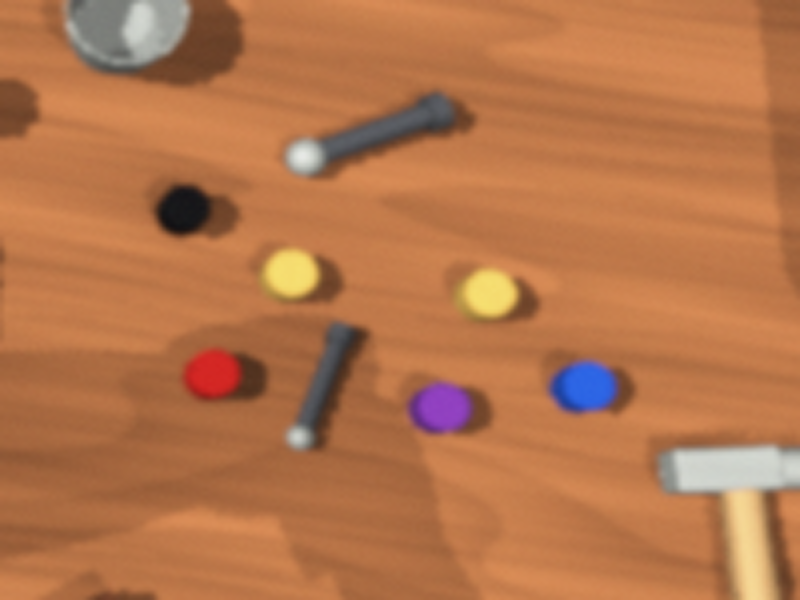

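```bash
python3 -m jog '3.5 -1.2 0 0;3.5 -1.2 0 0;3.5 -1.2 0 0;3.5 -1.2 0 0;3.5 -1.2 0 0;3.5 -1.2 0 0;3.5 -1.2 0 0;3.5 -1.2 0 0;3.5 -1.2 0 0;0 0 0 0;0 0 0 0'; python3 - <<'E'
from h import *
p,st=shot('wrist','w1.png');print(st['ee_pos'],np.round(p['hand_eye'],3),p['K'])
for n,z in dict(blank1_mid=.012,punch_a_mid=.01).items():
    for d in tip_of(p,n): print(n,round(d['confidence'],2),np.round(d['centre']),ray(p,d['centre'],z,st)[:2].round(4), p['pixels'][int(d['centre'][1]),int(d['centre'][0])])
E
```

```text
t: 3.3
ee_pos: [0.4498, -0.266, 0.2312]
eef_rot: [3.082, 0.61, -0.001]
wrist_force: [0.3, 0.2, -0.1]
gripper_width: 0.0856
gripper_force: 0.0
[ 0.44982927 -0.26596091  0.23120545] [[-0.001 -0.95  -0.313  0.079]
 [ 1.    -0.001 -0.002  0.002]
 [ 0.001 -0.313  0.95  -0.142]
 [ 0.     0.     0.     1.   ]] [[393.80327401   0.         313.99505433]
 [  0.         393.80327401 241.54404963]
 [  0.           0.           1.        ]]
blank1_mid 0.96 [311.  11.] [ 0.5938 -0.2054] [35 37 42]
blank1_mid 0.74 [370.  87.] [ 0.5601 -0.2736] [ 88 173 213]
blank1_mid 0.7 [300. 147.] [ 0.491  -0.2374] [ 45  53 199]
blank1_mid 0.48 [490. 132.] [ 0.5667 -0.3873] [ 87 169 210]
punch_a_mid 0.84 [369. 168.] [ 0.4967 -0.3023] [91 90 95]
```

The crop confirms it: only two discs are brass-yellow, one near (0.560,-0.274) and one near (0.567,-0.388). The red, black, purple and blue ones are look-alikes. Next is the block.

```bash
python3 -m jog '2.6 -3.5 0 0;2.6 -3.5 0 0;2.6 -3.5 0 0;2.6 -3.5 0 0;2.6 -3.5 0 0;2.6 -3.5 0 0;0 0 0 -7.8;0 0 0 -7.8;0 0 0 -7.8;0 0 0 -7.8;0 0 0 -7.8;0 0 0 -7.8;0 0 0 -7.8;0 0 0 -7.8;0 0 0 -7.8;0 0 0 -7.8;0 0 0 0;0 0 0 0'; python3 - <<'E'
from h import *
p,st=shot('wrist','w2.png');print(st['ee_pos'],R.from_rotvec(st['eef_rot']).as_matrix().round(3),st['qpos'].round(2))
for n,z in dict(nest0=.03,press=0,post_axis=.03,head_top=.155,swing_pin=.148,block_mid=.042,rod_mid=.01).items():
    for d in tip_of(p,n): print(n,round(d['confidence'],2),np.round(d['centre']),ray(p,d['centre'],z,st)[:2].round(4))
E
```

```text
t: 5.25
ee_pos: [0.5141, -0.0139, 0.2314]
eef_rot: [2.019, 2.407, -0.0]
wrist_force: [0.9, -0.7, -1.2]
gripper_width: 0.0854
gripper_force: 0.0
[ 0.51412416 -0.01394971  0.2313832 ] [[-0.174  0.985  0.   ]
 [ 0.985  0.174 -0.   ]
 [-0.     0.    -1.   ]] [-0.16  0.02  0.07  1.62 -0.    1.24]
nest0 0.84 [319. 140.] [0.5076 0.0414]
nest0 0.67 [314. 239.] [ 0.5183 -0.046 ]
post_axis 0.88 [449. 201.] [0.6304 0.0096]
head_top 0.88 [613.  31.] [0.6392 0.1267]
block_mid 0.58 [320. 206.] [ 0.5184 -0.0118]
```

View pics/w2.png

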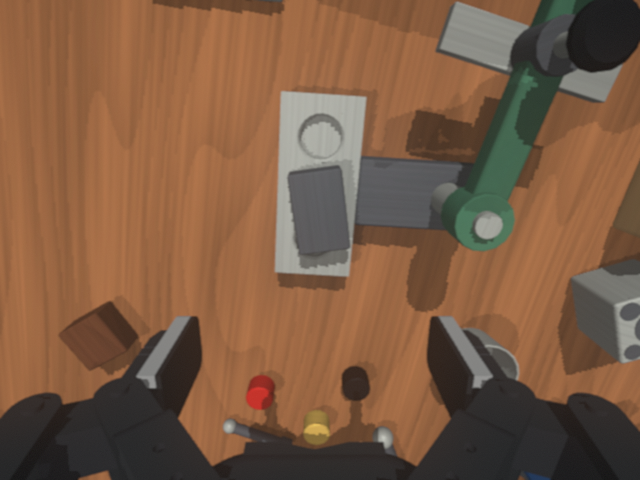

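The wrist view shows the bed corners at about (282,92), (366,96), (350,276) and (276,272). The block lies a little askew between (289,174) and (349,248), with one nest visible at (320,136). The block needs its own yaw.

```bash
python3 - <<'E'
from h import *
st=telemetry.read_state();p=vision.capture('wrist')
f=lambda uv,z:ray(p,uv,z,st)[:2]
bed=np.array([f(c,.03) for c in [(282,92),(366,96),(350,276),(276,272)]]);print('bed',bed.round(4),bed.mean(0).round(4))
for a,b in((3,0),(2,1)): d=bed[a if 0 else b]-bed[a];print('row dir deg',np.degrees(np.arctan2(d[1],d[0])),np.linalg.norm(d))
for a,b in((0,1),(3,2)): d=bed[b]-bed[a];print('x dir',np.degrees(np.arctan2(d[1],d[0])),np.linalg.norm(d))
bl=np.array([f(c,.054) for c in [(289,174),(343,166),(349,248),(300,256)]]);print('block',bl.round(4),bl.mean(0).round(4))
for a,b in((3,0),(2,1),(0,1),(3,2)): d=bl[b]-bl[a];print('dir',np.degrees(np.arctan2(d[1],d[0])),np.linalg.norm(d))
g=cv2.resize(p['pixels'][80:290,250:390],None,fx=4,fy=2.857*1.0,interpolation=cv2.INTER_CUBIC)
cv2.imwrite('pics/bl.png',cv2.resize(p['pixels'][140:280,260:400],None,fx=4,fy=4,interpolation=cv2.INTER_CUBIC))
E
```

```text
bed [[ 0.4709  0.0749]
 [ 0.5391  0.084 ]
 [ 0.5589 -0.0748]
 [ 0.4895 -0.0832]] [5.146e-01 2.000e-04]
row dir deg 96.71117273983212 0.1591019407862447
row dir deg 97.1323136730531 0.1600146446219149
x dir 7.640425170571672 0.06882006201487016
x dir 6.881231888087751 0.06998746366653753
block [[ 0.4879  0.0137]
 [ 0.5296  0.0277]
 [ 0.5486 -0.0397]
 [ 0.5084 -0.0544]] [ 0.5187 -0.0132]
dir 106.75137762472133 0.07113611152023594
dir 105.72912605818817 0.07007380115667206
dir 18.579894466961022 0.0440136110746306
dir 20.06931673095589 0.04281279836303467
```

View pics/bl.png

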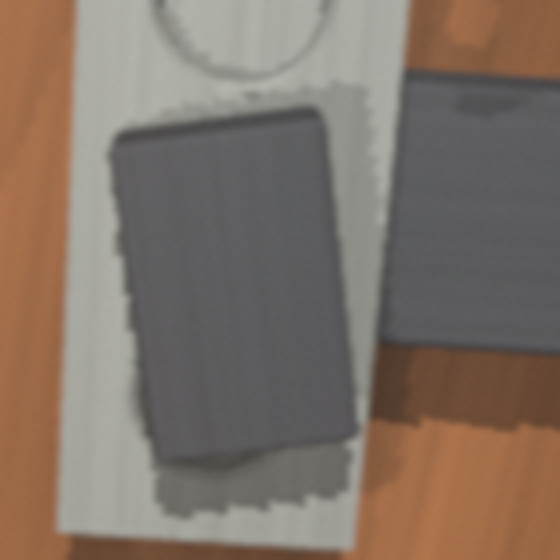

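```bash
python3 -m jog '0 0.4 0 -6;0 0 4 0;0 0 4 0;0 0 4 0;0 0 3 0;0 0 2 0;0 0 1 0;0 0 1 0;0 0 .7 0;0 0 0 0;0 0 0 0' 6.5 && python3 - <<'E'
from h import *
p,st=shot('wrist');print(st['ee_pos'])
# arm checks
f=lambda uv,z:ray(p,uv,z,st)[:2]
cv2.imwrite('pics/w3.png',p['pixels'])
E
```

```text
t: 6.8
ee_pos: [0.519, -0.0124, 0.0353]
eef_rot: [1.884, 2.512, 0.001]
wrist_force: [0.2, 0.6, 0.2]
gripper_width: 0.0648
gripper_force: 0.0
[ 0.51900969 -0.01240227  0.03525191]
```

View pics/w3.png

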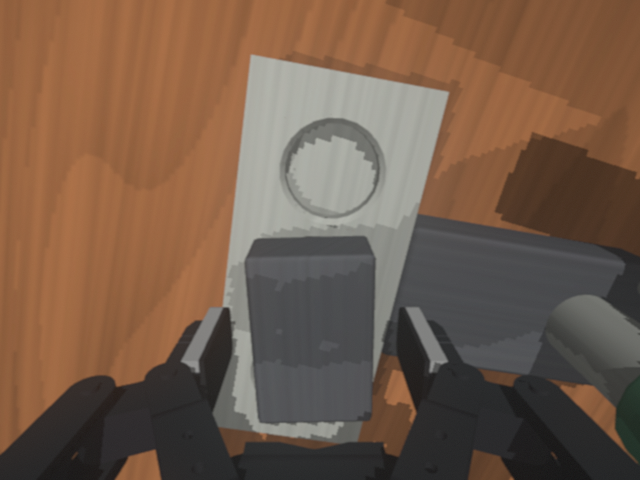

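The block is squarely between the fingers at (310,330) and the visible nest mouth is at (333,167). Closing now.

```bash
python3 -m jog '0 0 0 0;0 0 0 0;0 0 0 0;0 0 0 0;0 0 0 0;0 0 0 0;0 0 0 0;0 0 0 0' 3.5; python3 -m jog '0 0 -1 0;0 0 -1 0;0 0 -2 0;0 0 -3 0;0 0 -4 0;0 0 -4 0;0 0 -4 0;0 0 0 0;0 0 0 0'; python3 - <<'E'
from h import *
p,st=shot('top')
for n,z in dict(pad=0,tray=0,block_mid=.22).items():
    for d in tip_of(p,n): print(n,round(d['confidence'],2),np.round(d['centre']),ray(p,d['centre'],z)[:2].round(4))
hsv=cv2.cvtColor(p['pixels'],cv2.COLOR_BGR2HSV)
for u,v in[(182,197),(174,260),(150,250),(230,190),(170,205)]: print(u,v,hsv[v,u])
s,_=shot('scene')
for n,z in dict(pad=0,tray=0).items():
    for d in tip_of(s,n): print(n,round(d['confidence'],2),np.round(d['centre']),ray(s,d['centre'],z)[:2].round(4))
P=lambda c,z: ray(p,c,z)[:2]
pc=np.array([P(c,.005) for c in [(155,172),(216,178),(211,222),(147,214)]]);print('pad',pc.round(3),pc.mean(0))
tc=np.array([P(c,.022) for c in [(142,234),(213,240),(206,287),(134,280)]]);print('tray',tc.round(3),tc.mean(0))
cv2.imwrite('pics/left.png',cv2.resize(p['pixels'][150:300,115:295],None,fx=4.4,fy=4,interpolation=cv2.INTER_CUBIC))
E
```

```text
t: 7.65
ee_pos: [0.5192, -0.0125, 0.0357]
eef_rot: [1.883, 2.512, 0.002]
wrist_force: [0.5, 0.1, 6.1]
gripper_width: 0.0436
gripper_force: 64.2
t: 8.55
ee_pos: [0.5187, -0.0123, 0.2248]
eef_rot: [1.884, 2.512, 0.001]
wrist_force: [0.1, -0.1, -6.1]
gripper_width: 0.0436
gripper_force: 63.2
pad 0.73 [183. 196.] [0.5811 0.3355]
tray 0.98 [174. 263.] [0.4176 0.3174]
block_mid 0.71 [332. 244.] [ 0.4795 -0.044 ]
block_mid 0.44 [318. 223.] [ 0.5147 -0.0109]
182 197 [ 18 122 237]
174 260 [ 22  96 247]
150 250 [ 16 123 179]
230 190 [104  65 145]
170 205 [ 18 121 241]
pad 0.59 [514. 291.] [0.5834 0.3343]
pad 0.42 [208. 355.] [ 0.6587 -0.3131]
tray 0.8 [481. 237.] [0.4238 0.3133]
pad [[0.628 0.414]
 [0.638 0.265]
 [0.528 0.252]
 [0.522 0.407]] [0.57893879 0.33471561]
tray [[0.47  0.399]
 [0.483 0.233]
 [0.374 0.225]
 [0.363 0.39 ]] [0.42239523 0.31195974]
```

View pics/left.png

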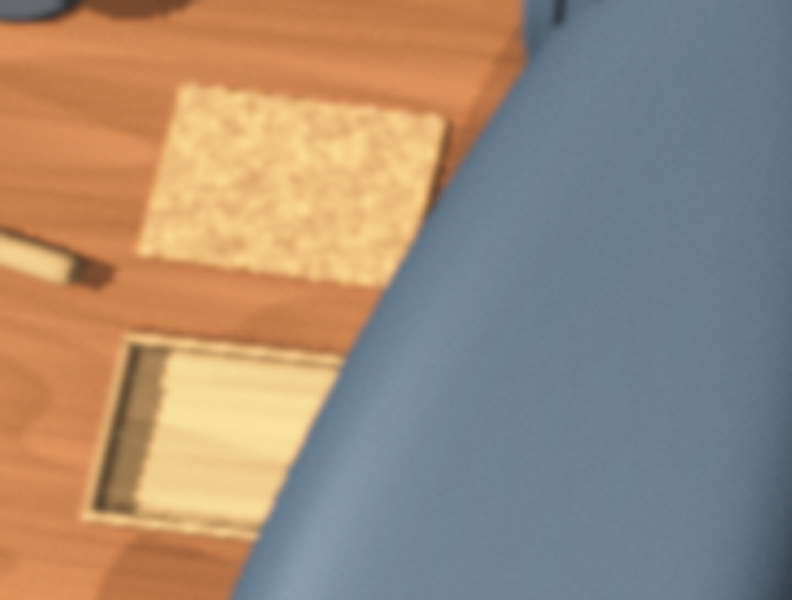

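The pad centre is about (0.580,0.335) and the tray about (0.421,0.312), both yawed about 4°. The block is held at 43.6 mm. I'll carry it over the pad.

```bash
python3 -m jog '3.5 1.7 0 0;3.5 1.7 0 0;3.5 1.7 0 0;3.5 1.7 0 0;3.5 1.7 0 0;3.5 1.7 0 0;3.5 1.7 0 0;3.5 1.7 0 0;3.7 1.9 0 0;0 0 0 5.5;0 0 0 5.5;0 0 0 0;0 0 0 0'; python3 - <<'E'
from h import *
st=telemetry.read_state();print(togo(st,(.580,.335,.0107)),st['qpos'].round(2))
E
```

```text
t: 10.2
ee_pos: [0.578, 0.3353, 0.2236]
eef_rot: [-2.114, -2.323, 0.002]
wrist_force: [-0.2, -0.5, -3.2]
gripper_width: 0.0435
gripper_force: 63.3
[-0.04  0.22 21.29] [0.43 0.44 0.56 1.68 0.   1.9 ]
```

```bash
python3 -m jog '0 0.2 4 0;0 0 4 0;0 0 4 0;0 0 4 0;0 0 2.5 0;0 0 1 0;0 0 .7 0;0 0 .5 0;0 0 .3 0;0 0 0 0;0 0 0 0'; python3 -m jog '0 0 .15 0;0 0 .15 0;0 0 0 0;0 0 0 0'
```

```text
t: 11.3
ee_pos: [0.5811, 0.3361, 0.0158]
eef_rot: [2.116, 2.321, 0.003]
wrist_force: [0.1, -0.0, -3.6]
gripper_width: 0.0436
gripper_force: 63.1
t: 11.7
ee_pos: [0.5801, 0.3356, 0.0112]
eef_rot: [-2.117, -2.321, 0.0]
wrist_force: [-0.1, -0.4, -4.6]
gripper_width: 0.0437
gripper_force: 63.2
```

```bash
python3 -m jog '0 0 .1 0;0 0 0 0'; python3 -m jog '0 0 .1 0;0 0 0 0'
```

```text
t: 11.9
ee_pos: [0.5803, 0.3357, 0.0108]
eef_rot: [2.117, 2.321, 0.001]
wrist_force: [-1.6, 0.4, -2.5]
gripper_width: 0.0437
gripper_force: 63.4
t: 12.1
ee_pos: [0.5803, 0.3357, 0.0108]
eef_rot: [2.117, 2.321, 0.001]
wrist_force: [-3.0, -1.7, 4.0]
gripper_width: 0.0435
gripper_force: 64.1
```

```bash
python3 -m jog '0 0 -.1 0;0 0 0 0;0 0 0 0;0 0 0 0;0 0 0 0' 6; python3 -m jog '0 0 -1 0;0 0 -2 0;0 0 -4 0;0 0 -5 0;0 0 -5 0;0 0 -5 0;-4 -1.2 0 0;-4 -1.2 0 0;-4 -1.2 0 0;-4 -1.2 0 0;-4 -1.2 0 0;-4 -1.2 0 0;-4 -1.2 0 0;-4.9 -1.2 0 0;0 0 0 0;0 0 0 0;0 0 0 0'; python3 - <<'E'
from h import *
p,st=shot('wrist','w4.png');print(st['ee_pos'])
for n,z in dict(nest0=.03,press=0,post_axis=.03,head_top=.155,swing_pin=.148,block_mid=.017,pad=0,blank0_mid=.012).items():
    for d in tip_of(p,n): print(n,round(d['confidence'],2),np.round(d['centre']),ray(p,d['centre'],z,st)[:2].round(4))
p,_=shot('scene')
for n,z in dict(nest0=.03,post_axis=.03,head_top=.155,swing_pin=.148,block_mid=.017,blank0_mid=.012).items():
    for d in tip_of(p,n): print(n,round(d['confidence'],2),np.round(d['centre']),ray(p,d['centre'],z,st)[:2].round(4))
E
```

```text
t: 12.6
ee_pos: [0.5803, 0.3357, 0.0103]
eef_rot: [2.117, 2.321, 0.0]
wrist_force: [-0.3, -0.3, -0.6]
gripper_width: 0.0598
gripper_force: 0.0
t: 14.3
ee_pos: [0.5151, 0.0003, 0.2309]
eef_rot: [2.116, 2.322, 0.002]
wrist_force: [-0.4, -0.3, 0.7]
gripper_width: 0.0601
gripper_force: 0.0
[5.15098791e-01 2.63755616e-04 2.30917396e-01]
nest0 0.93 [311. 252.] [ 0.5154 -0.0441]
nest0 0.84 [310. 211.] [ 0.5109 -0.0053]
nest0 0.69 [312. 156.] [0.509  0.0428]
press 0.84 [313. 203.] [ 0.5141 -0.005 ]
post_axis 0.57 [445. 205.] [0.6307 0.0105]
post_axis 0.34 [119. 361.] [ 0.3312 -0.1798]
head_top 0.83 [589.  37.] [0.6406 0.1263]
head_top 0.67 [309. 206.] [0.509  0.0276]
nest0 0.91 [336. 277.] [ 0.5209 -0.0435]
nest0 0.85 [376. 267.] [0.5059 0.0454]
nest0 0.63 [357. 272.] [0.5155 0.0036]
post_axis 0.62 [369. 318.] [0.6328 0.0093]
head_top 0.8 [436. 280.] [0.6453 0.1216]
head_top 0.58 [217. 285.] [ 0.6087 -0.2684]
swing_pin 0.64 [336. 273.] [ 0.6035 -0.0528]
swing_pin 0.55 [466. 278.] [0.6412 0.1786]
block_mid 0.6 [517. 286.] [0.5811 0.3374]
blank0_mid 0.38 [357. 281.] [0.5236 0.0032]
```

View pics/w4.png

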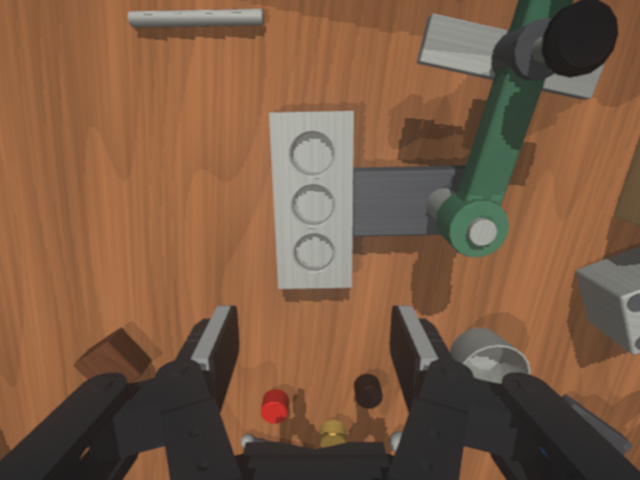

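All three nests show, at about (312,153), (313,204) and (314,251). The bed corners are at about (270,113), (354,111), (352,288) and (278,290). I'll fit the bed outline and work out the move to the first blank.

```bash
python3 - <<'E'
from h import *
p,st=shot('wrist')
im=p['pixels'];h=cv2.cvtColor(im,cv2.COLOR_BGR2HSV)
m=((h[...,1]<40)&(h[...,2]>105)).astype(np.uint8);m=cv2.morphologyEx(m,cv2.MORPH_CLOSE,np.ones((9,9)))
m[:95]=0;m[305:]=0;m[:,:240]=0;m[:,390:]=0
c=max(cv2.findContours(m,0,2)[0],key=cv2.contourArea)
q=cv2.boxPoints(cv2.minAreaRect(c));a=cv2.approxPolyDP(c,8,True)[:,0]
print(a.tolist())
W=np.array([ray(p,k,.03,st)[:2] for k in a]);print(W.round(4).tolist(),W.mean(0))
if len(W)==4:
    for i in range(4): d=W[(i+1)%4]-W[i];print(np.degrees(np.arctan2(d[1],d[0]))%180,np.linalg.norm(d))
for u in [(312,153),(313,204),(314,251)]: print('nest',ray(p,u,.029,st)[:2].round(4))
print('post cap',[ray(p,(483,233),z,st)[:2].round(4) for z in(.11,.12,.13)])
print(togo(st,(.561,-.274,.23)), togo(st,(.48,-.274,.23)))
E
```

```text
[[353, 110], [270, 112], [280, 287], [351, 285]]
[[0.5388, 0.0822], [0.4706, 0.0744], [0.489, -0.0829], [0.5561, -0.0746]] [ 5.13616466e-01 -2.35889840e-04]
6.516321937930229 0.06860098487037009
96.65852002408243 0.1583436522401811
7.00414263025036 0.06757048550525767
96.2839093263546 0.1577691691759584
nest [0.5082 0.0444]
nest [5.13e-01 1.00e-04]
nest [ 0.518  -0.0441]
post cap [array([0.6315, 0.0085]), array([0.6268, 0.0112]), array([0.6221, 0.0138])]
[-27.67   2.08   0.03] [-26.92  -5.99   0.03]
```

```bash
python3 -m jog '-3.9 .3 0 0;-3.9 .3 0 0;-3.9 .3 0 0;-3.9 .3 0 0;-4 .3 0 0;-4 .3 0 0;-4 .3 0 0;0 0 4 0;0 0 4 0;0 0 3 0;0 0 0 0;0 0 0 0' 5; python3 - <<'E'
from h import *
p,st=shot('wrist','w5.png');print(st['ee_pos'])
h=cv2.cvtColor(p['pixels'],cv2.COLOR_BGR2HSV)
m=((h[...,0]>18)&(h[...,0]<34)&(h[...,1]>90)).astype(np.uint8)
m=cv2.morphologyEx(m,cv2.MORPH_OPEN,np.ones((3,3)))
for c in cv2.findContours(m,0,2)[0]:
    if cv2.contourArea(c)>60:
        (u,v),_,_=e=cv2.fitEllipse(c);print('yellow',np.round(e[0]),np.round(e[1]),[ray(p,(u,v),z,st)[:2].round(4) for z in(.012,.024)])
for d in tip_of(p,'blank0_mid'): print(round(d['confidence'],2),np.round(d['centre']),ray(p,d['centre'],.012,st)[:2].round(4),togo(st,np.r_[ray(p,d['centre'],.012,st)[:2],.012]))
E
```

```text
t: 16.35
ee_pos: [0.5608, -0.273, 0.1201]
eef_rot: [-2.116, -2.32, 0.0]
wrist_force: [-0.3, -0.7, 0.5]
gripper_width: 0.0504
gripper_force: 0.0
[ 0.56075827 -0.27303605  0.12013649]
yellow [311. 382.] [41. 51.] [array([ 0.5681, -0.389 ]), array([ 0.5674, -0.3797])]
yellow [316. 238.] [44. 51.] [array([ 0.5616, -0.2741]), array([ 0.5612, -0.2704])]
```

View pics/w5.png

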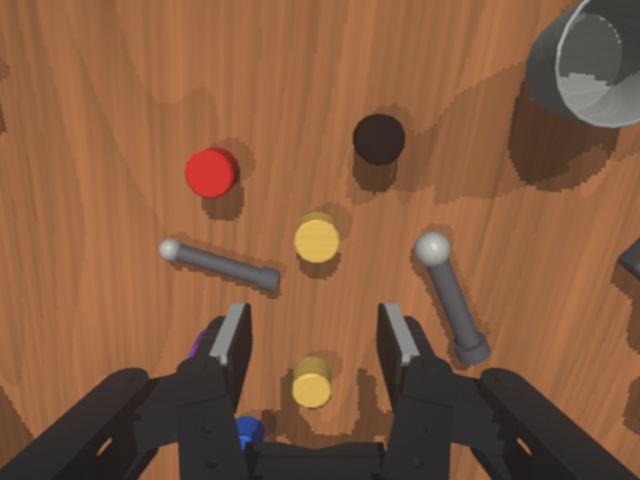

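Brass A is centred under the fingers at (317,241) and B is at (312,389). Red, black, blue and purple are all clear of the fingers. Descending on A.

```bash
python3 -m jog '0 0 4 0;0 0 3 0;0 0 2 0;0 0 1 0;0 0 .6 0;0 0 .3 0;0 0 0 0;0 0 0 0'; python3 -m jog '0 0 0 0;0 0 0 0;0 0 0 0;0 0 0 0;0 0 0 0;0 0 0 0;0 0 0 0' 2; python3 -m jog '0 0 -1 0;0 0 -2 0;0 0 -4 0;0 0 -4 0;0 0 -2 0;0 0 0 0;0 0 0 0'; python3 - <<'E'
from h import *
st=telemetry.read_state();print(R.from_rotvec(st['eef_rot']).as_matrix().round(3)[:,0],togo(st,(.5085,.0447,.135)))
E
```

```text
t: 17.25
ee_pos: [0.5622, -0.2739, 0.0129]
eef_rot: [2.115, 2.319, 0.001]
wrist_force: [0.3, -0.5, 1.0]
gripper_width: 0.0498
gripper_force: 0.0
t: 17.95
ee_pos: [0.5621, -0.2738, 0.0128]
eef_rot: [2.115, 2.32, 0.001]
wrist_force: [-0.3, 1.6, 5.3]
gripper_width: 0.027
gripper_force: 59.5
t: 18.65
ee_pos: [0.5609, -0.2731, 0.1405]
eef_rot: [-2.116, -2.321, 0.0]
wrist_force: [0.6, 1.2, -1.4]
gripper_width: 0.0266
gripper_force: 59.3
[-0.092  0.996  0.001] [32.13 -2.3   0.57]
```

```bash
python3 - <<'E'
from h import *
p,st=shot('wrist');cv2.imwrite('pics/w6.png',cv2.resize(p['pixels'][230:480,180:450],None,fx=2.4,fy=2.4))
h=cv2.cvtColor(p['pixels'],cv2.COLOR_BGR2HSV)
E
```

```text
(no output)
```

View pics/w6.png

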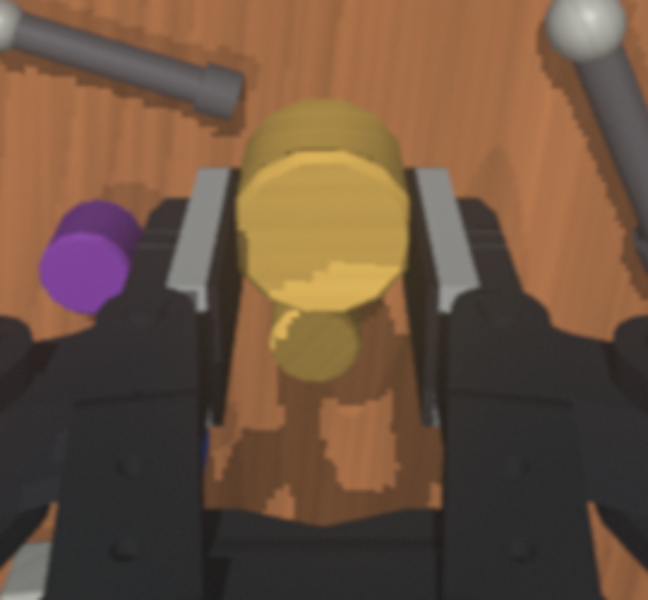

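The blank sits level and centred between the pads, with its top face at full-image pixel (314.6,326). I'll measure its offset from the TCP and work out the move to nest 2.

```bash
python3 - <<'E'
from h import *
st=telemetry.read_state();p=vision.capture('wrist')
X=ray(p,(314.6,326),st['ee_pos'][2]+.0112,st);off=togo(st,X);print('offset tool cm',off)
print(togo(st,(.5085,.0447,.14)),st['ee_pos'])
E
python3 -m jog '4 -.3 0 0;4 -.3 0 0;4 -.3 0 0;4 -.3 0 0;4 -.3 0 0;4 -.3 0 0;4 -.3 0 0;4.1 -.2 0 0;0 0 0 0;0 0 0 0'
python3 - <<'E'
from h import *
p,st=shot('wrist');cv2.imwrite('pics/w7.png',p['pixels']);print(togo(st,(.5085,.0447,.033)),st['ee_pos'])
E
```

```text
offset tool cm [ 0.16 -0.04 -1.12]
[ 3.207e+01 -2.220e+00 -2.000e-02] [ 0.56012728 -0.27260657  0.13898585]
t: 19.75
ee_pos: [0.5072, 0.0451, 0.1391]
eef_rot: [-2.112, -2.322, 0.005]
wrist_force: [0.2, 0.2, -1.5]
gripper_width: 0.0265
gripper_force: 59.4
[-0.05  0.17 10.61] [0.50722334 0.04506549 0.13909452]
```

View pics/w7.png

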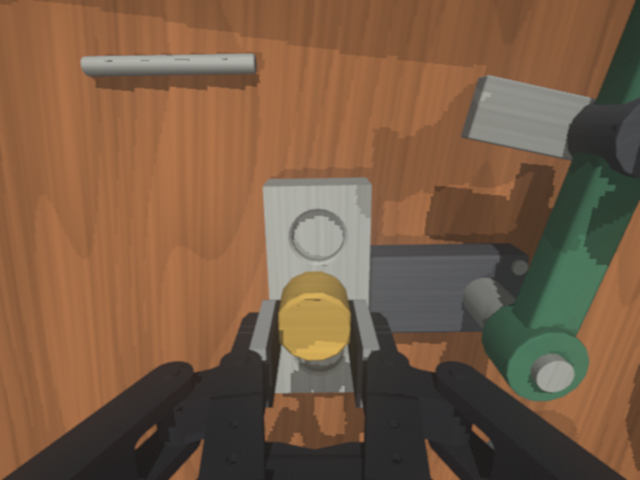

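```bash
python3 - <<'E'
from h import *
st=telemetry.read_state();p=vision.capture('wrist')
X=ray(p,(317.5,235),.03,st);print(X,togo(st,np.r_[X[:2],.033]),[np.round(ray(p,c,.03,st)[:2],4) for c in[(264,186),(370,185)]])
print('blank',togo(st,ray(p,(314.5,326),st['ee_pos'][2]+.0112,st)))
E
```

```text
[0.50886102 0.0444559  0.03      ] [ 0.02  0.15 10.64] [array([0.4715, 0.0741]), array([0.5393, 0.0811])]
blank [ 0.16 -0.04 -1.12]
```

```bash
python3 -m jog '-.1 .2 2 0;0 0 3 0;0 0 2.5 0;0 0 1.2 0;0 0 .5 0;0 0 0 0;0 0 0 0'; python3 - <<'E'
from h import *
st=telemetry.read_state();print(togo(st,(.5088-.0004,.0446-.0016,.0348)),st['ee_pos'])
E
```

```text
t: 20.55
ee_pos: [0.512, 0.0431, 0.0507]
eef_rot: [2.116, 2.319, 0.002]
wrist_force: [-0.3, -0.2, -1.3]
gripper_width: 0.0271
gripper_force: 59.4
[ 0.03 -0.36  1.59] [0.51201841 0.04307176 0.05066333]
```

```bash
python3 -m jog '0 0 .3 0;0 0 0 0;0 0 0 0;0 0 0 0'; python3 - <<'E'
from h import *
st=telemetry.read_state();print(togo(st,(.5088-.0004,.0446-.0016,.0348)),st['ee_pos'])
p=vision.capture('wrist');cv2.imwrite('pics/w8.png',p['pixels'][130:450,180:470])
st=telemetry.read_state();print(st['ee_pos'])
E
```

```text
t: 20.95
ee_pos: [0.5111, 0.0435, 0.0467]
eef_rot: [2.116, 2.321, 0.001]
wrist_force: [-0.3, 0.0, -1.3]
gripper_width: 0.0275
gripper_force: 59.4
[-0.03 -0.27  1.19] [0.51108896 0.04352145 0.04667207]
[0.51102296 0.04351225 0.0465836 ]
```

View pics/w8.png

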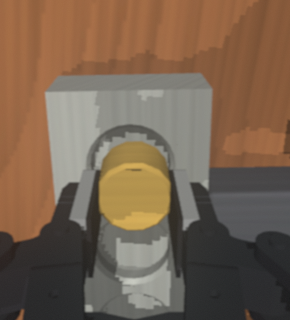

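The crop shows the blank just above nest 2 but about 2.5 mm right of centre (135 against 129). I'll shift it over and lower slowly.

```bash
python3 -m jog '0 -.25 0 0;0 0 .3 0;0 0 .3 0;0 0 0 0;0 0 0 0'; python3 -m jog '0 0 .15 0;0 0 .15 0;0 0 0 0;0 0 0 0';python3 -m jog '0 0 .15 0;0 0 0 0;0 0 0 0'
```

```text
t: 21.5
ee_pos: [0.5081, 0.0432, 0.04]
eef_rot: [-2.117, -2.321, 0.001]
wrist_force: [0.8, -0.7, -1.0]
gripper_width: 0.0268
gripper_force: 59.4
t: 21.9
ee_pos: [0.5083, 0.0432, 0.0372]
eef_rot: [-2.117, -2.321, 0.0]
wrist_force: [-0.4, 1.0, -2.0]
gripper_width: 0.0271
gripper_force: 59.4
t: 22.2
ee_pos: [0.5083, 0.0432, 0.0357]
eef_rot: [-2.117, -2.321, 0.0]
wrist_force: [-0.7, 0.3, -1.6]
gripper_width: 0.0267
gripper_force: 59.4
```

```bash
python3 -m jog '0 0 .1 0;0 0 0 0;0 0 0 0';python3 -m jog '0 0 .1 0;0 0 0 0;0 0 0 0'
```

```text
t: 22.5
ee_pos: [0.5083, 0.0432, 0.0348]
eef_rot: [-2.117, -2.321, 0.0]
wrist_force: [0.6, 0.1, -1.8]
gripper_width: 0.0268
gripper_force: 59.4
t: 22.8
ee_pos: [0.5084, 0.0432, 0.0347]
eef_rot: [2.117, 2.321, 0.0]
wrist_force: [-2.1, 0.2, 5.6]
gripper_width: 0.0269
gripper_force: 60.1
```

Force shows it bottomed in the nest at the expected height. Releasing, then over to blank B.

```bash
python3 -m jog '0 0 -.1 0;0 0 0 0;0 0 0 0;0 0 0 0;0 0 0 0' 5; python3 -m jog '0 0 -.5 0;0 0 -1 0;0 0 -3 0;0 0 -4 0;-4.3 .2 0 0;-4.3 .2 0 0;-4.3 .2 0 0;-4.3 .2 0 0;-4.3 .2 0 0;-4.3 .2 0 0;-4.3 .2 0 0;-4.3 .2 0 0;-4.3 .2 0 0;-4.3 .2 0 0;0 0 0 0;0 0 0 0;0 0 0 0'; python3 - <<'E'
from h import *
p,st=shot('wrist','w9.png');print(st['ee_pos'])
h=cv2.cvtColor(p['pixels'],cv2.COLOR_BGR2HSV)
m=((h[...,0]>18)&(h[...,0]<34)&(h[...,1]>90)).astype(np.uint8)
for c in cv2.findContours(m,0,2)[0]:
    if cv2.contourArea(c)>60:
        (u,v),_,_=e=cv2.fitEllipse(c);print(np.round(e[0]),np.round(e[1]),ray(p,(u,v),.012,st)[:2].round(4),cv2.boundingRect(c))
        x,y,w,hh=cv2.boundingRect(c);tf=(u,y+hh-w*.5*.97);X=ray(p,tf,.024,st);print('topface',tf,X.round(4),togo(st,np.r_[X[:2],.0128]))
p,_=shot('top')
for d in tip_of(p,'blank0_mid'): print(np.round(d['centre']),ray(p,d['centre'],.012)[:2].round(4),round(d['confidence'],2))
E
```

```text
t: 23.3
ee_pos: [0.5083, 0.0432, 0.0346]
eef_rot: [-2.117, -2.321, 0.0]
wrist_force: [0.4, -0.3, 0.3]
gripper_width: 0.0499
gripper_force: 0.0
t: 25.0
ee_pos: [0.568, -0.3824, 0.1205]
eef_rot: [2.116, 2.322, 0.001]
wrist_force: [-0.0, 1.5, 0.7]
gripper_width: 0.0504
gripper_force: 0.0
[ 0.56798941 -0.38237801  0.12048845]
[315. 245.] [44. 51.] [ 0.5682 -0.3889] (292, 220, 46, 50)
topface (314.576416015625, 247.69) [ 0.568  -0.3867  0.024 ] [-0.43 -0.04 10.77]
[444. 274.] [ 0.4957 -0.308 ] 0.44
```

View pics/w9.png

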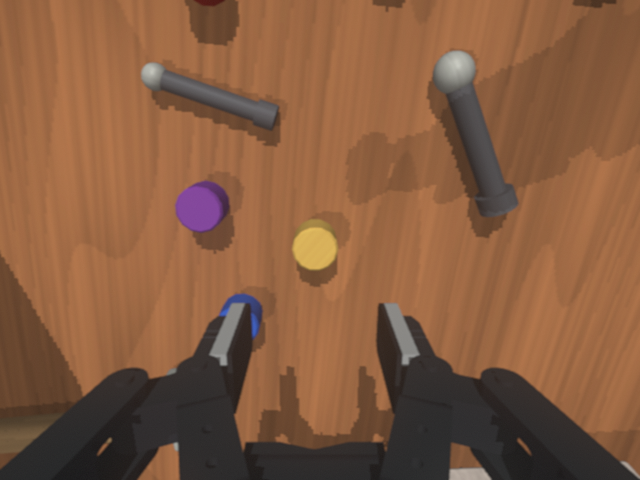

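B is at (315,247), about 4 mm off in tool x. Blue (242,318) and purple (202,207) are clear of the finger paths. Picking B.

```bash
python3 -m jog '-.4 0 4 0;0 0 3 0;0 0 2 0;0 0 1 0;0 0 .5 0;0 0 .3 0;0 0 0 0;0 0 0 0'; python3 -m jog '0 0 0 0;0 0 0 0;0 0 0 0;0 0 0 0;0 0 0 0;0 0 0 0;0 0 0 0' 2; python3 -m jog '0 0 -1 0;0 0 -2 0;0 0 -4 0;0 0 -4 0;0 0 -2 0;0 0 0 0;0 0 0 0'; python3 - <<'E'
from h import *
p,st=shot('wrist')
h=cv2.cvtColor(p['pixels'],cv2.COLOR_BGR2HSV)
m=((h[...,0]>18)&(h[...,0]<34)&(h[...,1]>90)).astype(np.uint8)
for c in cv2.findContours(m,0,2)[0]:
    if cv2.contourArea(c)>300: print(cv2.boundingRect(c))
print(togo(st,(.5189,-.0447,.14)),st['ee_pos'])
E
```

```text
t: 25.95
ee_pos: [0.5691, -0.3878, 0.0135]
eef_rot: [2.115, 2.319, 0.0]
wrist_force: [-0.3, -0.2, 0.9]
gripper_width: 0.05
gripper_force: 0.0
t: 26.65
ee_pos: [0.569, -0.3879, 0.0134]
eef_rot: [2.115, 2.319, 0.0]
wrist_force: [0.0, 0.2, 5.3]
gripper_width: 0.0271
gripper_force: 59.6
t: 27.35
ee_pos: [0.568, -0.387, 0.1409]
eef_rot: [-2.116, -2.321, 0.0]
wrist_force: [0.2, 0.4, -2.8]
gripper_width: 0.027
gripper_force: 59.3
(278, 272, 74, 89)
[34.53 -1.74  0.12] [ 0.56795333 -0.38695027  0.1409465 ]
```

```bash
python3 -m jog '3.8 -.2 0 0;3.8 -.2 0 0;3.8 -.2 0 0;3.8 -.2 0 0;3.8 -.2 0 0;3.8 -.2 0 0;3.8 -.2 0 0;3.8 -.2 0 0;4 -.1 0 0;0 0 3 0;0 0 2 0;0 0 0 0;0 0 0 0;0 0 0 0'; python3 - <<'E'
from h import *
p,st=shot('wrist','w10.png')
print(togo(st,(.5189+.0002-.0004,-.0447-.0016,.0354)),st['ee_pos'])
for n in ('nest0','blank0_mid'):
    for d in tip_of(p,n): print(n,round(d['confidence'],2),np.round(d['centre']),ray(p,d['centre'],.03,st)[:2].round(4))
E
```

```text
t: 28.8
ee_pos: [0.5198, -0.0465, 0.0921]
eef_rot: [2.117, 2.321, 0.0]
wrist_force: [-0.3, -0.0, -1.1]
gripper_width: 0.0269
gripper_force: 59.4
[ 0.03 -0.11  5.67] [ 0.51982641 -0.04645497  0.09209452]
nest0 0.93 [312. 259.] [ 0.5179 -0.0459]
nest0 0.86 [310. 182.] [ 0.5132 -0.003 ]
```

View pics/w10.png

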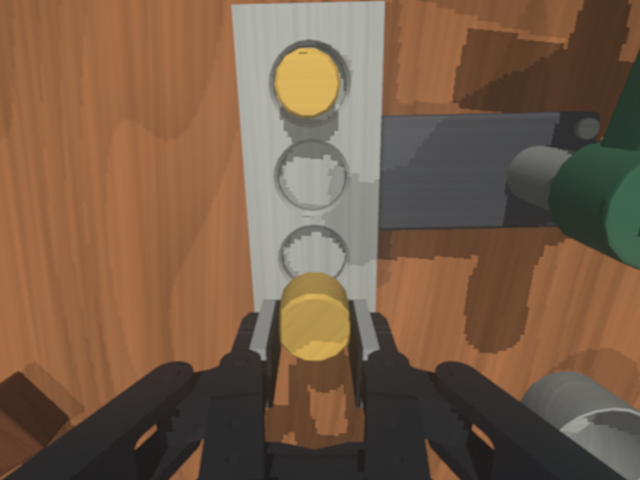

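Nest 2 holds the first blank flush in its rim (307,82), and the free nest 0 is at about (313,257). That was my 14th picture, so from here I work by numbers.

```bash
python3 -m jog '0 -.1 2.5 0;0 0 1.3 0;0 0 .7 0;0 0 0 0;0 0 0 0;0 0 0 0;0 0 0 0'; python3 - <<'E'
from h import *
st=telemetry.read_state();print(togo(st,(.5183,-.0465,.0354)),st['ee_pos'])
p,s2=shot('wrist');print(togo(s2,(.5183,-.0465,.0354)))
E
```

```text
t: 29.65
ee_pos: [0.5194, -0.0464, 0.0478]
eef_rot: [2.116, 2.32, 0.001]
wrist_force: [0.5, 0.4, -1.3]
gripper_width: 0.0269
gripper_force: 59.4
[-0.   -0.11  1.24] [ 0.51938616 -0.04638334  0.04778441]
[-0.   -0.11  1.24]
```

```bash
python3 -m jog '0 -.1 .3 0;0 0 .3 0;0 0 0 0;0 0 0 0'; python3 -m jog '0 0 .2 0;0 0 .2 0;0 0 0 0;0 0 0 0'; python3 -m jog '0 0 .15 0;0 0 0 0;0 0 0 0'
```

```text
t: 30.1
ee_pos: [0.5174, -0.0462, 0.0405]
eef_rot: [-2.116, -2.321, 0.0]
wrist_force: [0.6, 0.4, -1.2]
gripper_width: 0.0269
gripper_force: 59.4
t: 30.5
ee_pos: [0.5176, -0.0463, 0.0367]
eef_rot: [-2.117, -2.321, 0.0]
wrist_force: [0.1, -0.3, -1.1]
gripper_width: 0.027
gripper_force: 59.4
t: 30.8
ee_pos: [0.5178, -0.0463, 0.0354]
eef_rot: [2.117, 2.321, 0.0]
wrist_force: [0.8, -0.8, -0.8]
gripper_width: 0.0268
gripper_force: 59.4
```

```bash
python3 -m jog '0 0 .15 0;0 0 0 0;0 0 0 0'
```

```text
t: 31.1
ee_pos: [0.5179, -0.0464, 0.0354]
eef_rot: [2.116, 2.321, 0.001]
wrist_force: [-3.2, 0.9, 6.0]
gripper_width: 0.027
gripper_force: 60.1
```

```bash
python3 -m jog '0 0 -.1 0;0 0 0 0;0 0 0 0;0 0 0 0;0 0 0 0' 5; python3 -m jog '0 0 -.5 0;0 0 -1 0;0 0 -3 0;0 0 -5 0;0 0 -5 0;0 0 -5 0;0 0 -2 0;4 3.5 0 0;4 3.5 0 0;4 3.5 0 0;3.4 2.5 0 0;0 0 0 5.8;0 0 0 5.8;0 0 0 0;0 0 0 0;0 0 0 0'; python3 - <<'E'
from h import *
p,st=shot('wrist','w11.png');print(st['ee_pos'],R.from_rotvec(st['eef_rot']).as_matrix()[:,0].round(3))
def nets(p,st,N):
    for n,z in N.items():
        for d in tip_of(p,n): print(n,round(d['confidence'],2),np.round(d['centre']),ray(p,d['centre'],z,st)[:2].round(4))
nets(p,st,dict(swing_pin=.148,head_top=.155,post_axis=.03))
h=cv2.cvtColor(p['pixels'],cv2.COLOR_BGR2HSV);m=((h[...,0]>65)&(h[...,0]<95)&(h[...,1]>80)).astype(np.uint8)
c=max(cv2.findContours(m,0,2)[0],key=cv2.contourArea);print('green',cv2.boundingRect(c))
p,st=shot('top');nets(p,st,dict(swing_pin=.148,head_top=.155,blank0_mid=.034,block_mid=.017))
p,st=shot('scene');nets(p,st,dict(swing_pin=.148,head_top=.155,blank0_mid=.034,block_mid=.017))
h=cv2.cvtColor(p['pixels'],cv2.COLOR_BGR2HSV);m=((h[...,0]>18)&(h[...,0]<34)&(h[...,1]>110)&(h[...,2]>110)).astype(np.uint8)
for c in cv2.findContours(m,0,2)[0]:
    x,y,w,hh=cv2.boundingRect(c)
    if 30<cv2.contourArea(c)<500 and y>200: print('yel',x,y,w,hh,ray(p,(x+w/2,y+hh/2),.038,st)[:2].round(4))
E
```

```text
t: 31.6
ee_pos: [0.5175, -0.0463, 0.0346]
eef_rot: [-2.117, -2.321, 0.0]
wrist_force: [0.7, 0.8, 0.1]
gripper_width: 0.0497
gripper_force: 0.0
t: 33.2
ee_pos: [0.6274, 0.111, 0.2505]
eef_rot: [2.339, 2.096, 0.001]
wrist_force: [-0.6, 0.4, 0.2]
gripper_width: 0.05
gripper_force: 0.0
[0.62737488 0.11104395 0.25048518] [0.109 0.994 0.   ]
swing_pin 0.95 [327. 133.] [0.6421 0.1764]
head_top 0.71 [330. 215.] [0.6388 0.1272]
post_axis 0.62 [326. 296.] [0.6283 0.0106]
post_axis 0.36 [205. 279.] [0.5094 0.0429]
green (305, 238, 47, 122)
swing_pin 0.79 [237. 160.] [0.6393 0.1842]
swing_pin 0.17 [246. 281.] [0.3923 0.1143]
head_top 0.72 [262. 162.] [0.6397 0.1297]
blank0_mid 0.74 [331. 242.] [ 0.5207 -0.0388]
head_top 0.57 [440. 279.] [0.6445 0.128 ]
block_mid 0.91 [517. 285.] [0.5798 0.3372]
yel 329 267 14 15 [ 0.5215 -0.043 ]
yel 370 259 14 16 [0.512  0.0468]
```

```bash
python3 -m jog '3.3 .4 0 0;3.3 .4 0 0;0 0 4 0;0 0 4 0;0 0 2 0;0 0 1.5 0;0 0 1 0;0 0 0 0;0 0 0 0'; python3 - <<'E'
from h import *
st=telemetry.read_state();print(togo(st,(.6421,.1764,.122)))
E
python3 -m jog '0 0 0 0;0 0 0 0;0 0 0 0;0 0 0 0;0 0 0 0' 2.4
```

```text
t: 34.8
ee_pos: [0.6434, 0.1761, 0.1263]
eef_rot: [2.34, 2.094, 0.003]
wrist_force: [-0.4, 0.2, 0.5]
gripper_width: 0.0499
gripper_force: 0.0
[ 0.02 -0.13  0.43]
t: 35.3
ee_pos: [0.6427, 0.1761, 0.125]
eef_rot: [2.34, 2.095, 0.0]
wrist_force: [0.1, -0.8, 0.1]
gripper_width: 0.0242
gripper_force: 0.0
```

```bash
python3 -m jog '0 0 0 0;0 0 0 0;0 0 0 0;0 0 0 0;0 0 0 0' 1; python3 - <<'E'
from h import *
from math import *
st=telemetry.read_state();P=np.array([.6279,.0132]);x=st['ee_pos'][:2]-P;print('angle',degrees(atan2(x[1],x[0])),np.hypot(*x),st['ft_torque'].round(2))
# step of arc per 5 deg in tool axes (tool x radial out, tool y = x-90deg => -tangent)
r=.164;a=radians(5);print('dx',r*(cos(a)-1)*100,'dy',-r*sin(a)*100)
E
```

```text
t: 35.8
ee_pos: [0.643, 0.1761, 0.1252]
eef_rot: [2.34, 2.095, 0.001]
wrist_force: [1.4, -0.7, 1.5]
gripper_width: 0.0143
gripper_force: 58.4
angle 84.70363545114631 0.16357234267937043 [ 0.04 -0.24  0.02]
dx -0.06240695129537306 dy -1.429354181061594
```

```bash
cat > arc.py <<'E'
from h import *
from math import *
st=telemetry.read_state();P=np.array([.6279,.0132]);x=st['ee_pos'][:2]-P;t=R.from_rotvec(st['eef_rot']).as_matrix()[:,0]
print('arm angle',round(degrees(atan2(x[1],x[0]))%360,1),'r',np.hypot(*x).round(4),'tool x',round(degrees(atan2(t[1],t[0]))%360,1),'F tool',R.from_rotvec(st['eef_rot']).inv().apply(st['wrist_force']).round(1),'Tz',st['ft_torque'].round(2),'q6',st['qpos'][5].round(2))
E
python3 -m jog '-.02 -.7 0 -2.5;-.06 -1.43 0 -5;-.06 -1.43 0 -5;-.06 -1.43 0 -5;-.06 -1.43 0 -5;-.06 -1.43 0 -5;-.06 -1.43 0 -5;0 0 0 0;0 0 0 0'; python3 arc.py
```

```text
t: 36.7
ee_pos: [0.5526, 0.1579, 0.1252]
eef_rot: [1.661, 2.663, -0.005]
wrist_force: [1.8, -5.1, 0.5]
gripper_width: 0.0147
gripper_force: 59.8
arm angle 117.5 r 0.1631 tool x 116.1 F tool [-5.4 -0.7 -0.5] Tz [-0.87 -0.33  0.1 ] q6 1.28
```

```bash
python3 -m jog '-.06 -1.43 0 -5;-.06 -1.43 0 -5;-.06 -1.43 0 -5;-.06 -1.43 0 -5;-.06 -1.43 0 -5;-.06 -1.43 0 -5;0 0 0 0;0 0 0 0'; python3 arc.py;  python3 -m jog '-.06 -1.43 0 -5;-.06 -1.43 0 -5;-.06 -1.43 0 -5;-.06 -1.43 0 -5;-.06 -1.43 0 -5;-.06 -1.43 0 -5;0 0 0 0;0 0 0 0'; python3 arc.py
```

```text
t: 37.5
ee_pos: [0.4913, 0.1014, 0.1252]
eef_rot: [0.915, 2.997, -0.006]
wrist_force: [9.0, -7.2, -2.6]
gripper_width: 0.0144
gripper_force: 59.6
arm angle 147.1 r 0.1626 tool x 146.0 F tool [-11.4  -1.    2.7] Tz [-1.1  -1.43  0.05] q6 0.67
t: 38.3
ee_pos: [0.466, 0.0225, 0.1252]
eef_rot: [0.108, 3.129, -0.003]
wrist_force: [14.6, -2.8, -6.6]
gripper_width: 0.0148
gripper_force: 59.2
arm angle 176.7 r 0.1622 tool x 176.1 F tool [-14.7  -1.8   6.8] Tz [-0.41 -2.44 -0.11] q6 -0.03
```

```bash
python3 -m jog '-.1 -.57 0 -2;-.1 -.57 0 -2;-.02 -.57 0 -2;-.02 -.57 0 -2;0 0 0 0;0 0 0 0'; python3 arc.py;  python3 -m jog '-.01 -.29 0 -1;-.01 -.29 0 -1;0 0 0 0;0 0 0 0'; python3 arc.py
```

```text
t: 38.9
ee_pos: [0.4662, 0.0005, 0.1251]
eef_rot: [-0.112, 3.132, -0.002]
wrist_force: [9.2, -1.8, -4.6]
gripper_width: 0.0145
gripper_force: 59.6
arm angle 184.5 r 0.1621 tool x 184.1 F tool [-9.  -2.4  4.7] Tz [-0.19 -1.65 -0.12] q6 -0.21
t: 39.3
ee_pos: [0.4667, -0.0044, 0.1251]
eef_rot: [-0.168, 3.13, 0.001]
wrist_force: [9.7, 0.6, -3.5]
gripper_width: 0.0146
gripper_force: 59.7
arm angle 186.2 r 0.1621 tool x 186.1 F tool [-9.7 -0.4  3.6] Tz [ 0.18 -1.53 -0.21] q6 -0.26
```

```bash
python3 -m jog '0 -.29 0 -.5;0 0 0 0;0 0 0 0'; python3 arc.py;  python3 -m jog '0 -.29 0 -.5;0 0 0 0;0 0 0 0'; python3 arc.py; python3 -m jog '0 -.29 0 0;0 0 0 0;0 0 0 0'; python3 arc.py
```

```text
t: 39.6
ee_pos: [0.4667, -0.0043, 0.1251]
eef_rot: [-0.183, 3.129, 0.011]
wrist_force: [8.7, 8.9, -2.7]
gripper_width: 0.0144
gripper_force: 60.0
arm angle 186.2 r 0.1621 tool x 186.7 F tool [-9.7  7.8  2.9] Tz [ 1.44 -1.46 -0.39] q6 -0.28
t: 39.9
ee_pos: [0.4667, -0.0043, 0.1251]
eef_rot: [-0.199, 3.128, 0.021]
wrist_force: [7.9, 16.1, -1.9]
gripper_width: 0.0144
gripper_force: 60.9
arm angle 186.2 r 0.1621 tool x 187.3 F tool [-9.9 14.9  2.1] Tz [ 2.59 -1.32 -0.56] q6 -0.29
t: 40.2
ee_pos: [0.4667, -0.0042, 0.1251]
eef_rot: [-0.202, 3.128, 0.031]
wrist_force: [7.6, 23.6, 0.1]
gripper_width: 0.0144
gripper_force: 62.2
arm angle 186.2 r 0.1621 tool x 187.4 F tool [-10.6  22.4   0.4] Tz [ 3.73 -1.21 -0.57] q6 -0.3
```

The end stop is clearly felt at 186.2°, in line with the press yaw. I'll relax, release, rise, move 5 cm inward over the head, and close the fingers.

```bash
python3 -m jog '0 .4 0 .4;0 .4 0 .6;0 0 0 0'; python3 arc.py; python3 -m jog '0 0 0 0;0 0 0 0;0 0 0 0;0 0 -1 0;0 0 -3 0;0 0 -4 0;0 0 0 0' 3.2; python3 -m jog '-2.5 0 0 0;-2.5 0 0 0;0 0 0 0;0 0 0 0;0 0 0 0;0 0 0 0;0 0 0 0' 0; python3 arc.py; python3 - <<'E'
from h import *
for n in('scene','top'):
    p,st=shot(n)
    for k,z in dict(swing_pin=.148,head_top=.155,blank0_mid=.034).items():
        for d in tip_of(p,k)[:2]: print(n,k,round(d['confidence'],2),ray(p,d['centre'],z,st)[:2].round(4))
E
```

```text
t: 40.5
ee_pos: [0.4667, -0.0043, 0.1252]
eef_rot: [-0.169, 3.13, 0.001]
wrist_force: [9.1, 1.1, -3.0]
gripper_width: 0.0146
gripper_force: 59.7
arm angle 186.2 r 0.1621 tool x 186.2 F tool [-9.1  0.1  3.1] Tz [ 0.19 -1.58 -0.19] q6 -0.26
t: 41.2
ee_pos: [0.4666, -0.0058, 0.2117]
eef_rot: [-0.168, 3.126, -0.004]
wrist_force: [0.1, -0.1, 0.1]
gripper_width: 0.0319
gripper_force: 0.0
t: 41.9
ee_pos: [0.5128, 0.0002, 0.2051]
eef_rot: [-0.169, 3.137, -0.0]
wrist_force: [0.3, 0.7, -0.4]
gripper_width: -0.0002
gripper_force: 0.0
arm angle 186.5 r 0.1159 tool x 186.2 F tool [-0.3  0.7  0.4] Tz [-0.01 -0.01 -0.02] q6 -0.24
scene swing_pin 0.65 [ 0.456  -0.0118]
scene head_top 0.89 [ 0.5198 -0.0009]
scene head_top 0.6 [ 0.6249 -0.0166]
top swing_pin 0.71 [0.4671 0.0024]
top head_top 0.83 [ 0.5163 -0.0024]
top blank0_mid 0.66 [0.5181 0.0022]
```

```bash
python3 -m jog '-.35 0 2 0;0 0 1.5 0;0 0 1 0;0 0 .5 0;0 0 0 0;0 0 0 0'; python3 -m jog '0 0 .4 0;0 0 .4 0;0 0 .4 0;0 0 .3 0;0 0 0 0;0 0 0 0'; python3 -m jog '0 0 .2 0;0 0 .2 0;0 0 0 0;0 0 0 0'; python3 arc.py
```

```text
t: 42.9
ee_pos: [0.5169, 0.0006, 0.1555]
eef_rot: [-0.169, 3.136, -0.0]
wrist_force: [-0.1, 1.0, 0.5]
gripper_width: 0.0002
gripper_force: 0.0
t: 43.5
ee_pos: [0.5176, 0.0005, 0.1424]
eef_rot: [-0.169, 3.134, -0.001]
wrist_force: [-2.8, 0.6, 9.9]
gripper_width: -0.0002
gripper_force: 4.8
t: 43.9
ee_pos: [0.5176, 0.0005, 0.1388]
eef_rot: [-0.169, 3.133, -0.001]
wrist_force: [-3.1, -0.1, 11.3]
gripper_width: -0.0002
gripper_force: 5.6
arm angle 186.6 r 0.111 tool x 186.2 F tool [  3.1   0.2 -11.3] Tz [0.07 0.89 0.05] q6 -0.24
```

```bash
python3 -m jog '0 0 .2 0;0 0 .2 0;0 0 0 0;0 0 0 0'; python3 -m jog '0 0 .2 0;0 0 0 0;0 0 0 0'; python3 -m jog '0 0 .3 0;0 0 0 0;0 0 0 0;0 0 0 0'
```

```text
t: 44.3
ee_pos: [0.5176, 0.0005, 0.1353]
eef_rot: [-0.169, 3.133, -0.001]
wrist_force: [-4.7, 0.2, 12.8]
gripper_width: 0.0002
gripper_force: 6.4
t: 44.6
ee_pos: [0.5177, 0.0005, 0.1349]
eef_rot: [-0.169, 3.132, -0.002]
wrist_force: [-8.1, 0.6, 19.0]
gripper_width: 0.0002
gripper_force: 9.2
t: 45.0
ee_pos: [0.5178, 0.0004, 0.1348]
eef_rot: [-0.169, 3.13, -0.003]
wrist_force: [-11.4, 1.8, 28.8]
gripper_width: -0.0001
gripper_force: 14.4
```

The plunger stop is reached at z = 0.135 with force rising sharply. Easing up, then back onto the pin.

```bash
python3 -m jog '0 0 -.6 0;0 0 -.5 0;0 0 -.5 0;0 0 -.5 0;0 0 -.5 0;0 0 -.5 0;0 0 -2 0;0 0 -2 0;0 0 0 0'; python3 -m jog '2.6 0 0 0;2.5 0 0 0;0 0 0 0;0 0 0 0;0 0 0 0;0 0 0 0' 5; python3 - <<'E'
from h import *
st=telemetry.read_state();print(togo(st,(.4667,-.0045,.1251)))
E
```

```text
t: 45.9
ee_pos: [0.5186, 0.0003, 0.2004]
eef_rot: [-0.169, 3.132, -0.002]
wrist_force: [1.2, -0.1, 0.9]
gripper_width: 0.0002
gripper_force: 0.0
t: 46.5
ee_pos: [0.4666, -0.0049, 0.1974]
eef_rot: [0.17, -3.137, -0.0]
wrist_force: [0.8, -0.2, 0.2]
gripper_width: 0.05
gripper_force: 0.0
[-0.02  0.04  7.23]
```

```bash
python3 -m jog '0 0 3 0;0 0 2 0;0 0 1.5 0;0 0 .7 0;0 0 0 0;0 0 0 0'; python3 -m jog '0 0 0 0;0 0 0 0;0 0 0 0;0 0 0 0;0 0 0 0;0 0 0 0' 1; python3 arc.py; python3 -m jog '-.02 .7 0 2.5;-.07 1.43 0 5;-.07 1.43 0 5;-.07 1.43 0 5;-.07 1.43 0 5;-.07 1.43 0 5;-.07 1.43 0 5;0 0 0 0;0 0 0 0'; python3 arc.py
```

```text
t: 47.1
ee_pos: [0.4666, -0.0049, 0.1264]
eef_rot: [-0.169, 3.136, -0.0]
wrist_force: [0.1, 0.4, 0.7]
gripper_width: 0.0502
gripper_force: 0.0
t: 47.7
ee_pos: [0.4666, -0.0044, 0.127]
eef_rot: [-0.17, 3.135, 0.002]
wrist_force: [-1.2, 3.1, 5.6]
gripper_width: 0.0145
gripper_force: 58.9
arm angle 186.2 r 0.1622 tool x 186.2 F tool [ 0.8  3.2 -5.6] Tz [0.64 0.1  0.06] q6 -0.26
t: 48.6
ee_pos: [0.4826, 0.0863, 0.127]
eef_rot: [0.714, 3.059, 0.002]
wrist_force: [-3.1, 2.3, 6.3]
gripper_width: 0.0147
gripper_force: 59.2
arm angle 153.3 r 0.1626 tool x 153.7 F tool [ 3.8  0.7 -6.3] Tz [ 0.5   0.55 -0.05] q6 0.5
```

```bash
python3 -m jog '-.06 1.43 0 5;-.06 1.43 0 5;-.06 1.43 0 5;-.06 1.43 0 5;-.06 1.43 0 5;-.06 1.43 0 5;0 0 0 0;0 0 0 0'; python3 arc.py; python3 -m jog '-.06 1.43 0 5;-.06 1.43 0 5;-.06 1.43 0 5;-.06 1.43 0 5;-.06 1.43 0 5;-.06 1.43 0 5;0 0 0 0;0 0 0 0'; python3 arc.py
```

```text
t: 49.4
ee_pos: [0.5394, 0.1502, 0.127]
eef_rot: [1.482, 2.769, 0.004]
wrist_force: [-1.4, 3.1, 5.8]
gripper_width: 0.0145
gripper_force: 59.3
arm angle 122.9 r 0.1631 tool x 123.7 F tool [ 3.4  0.5 -5.8] Tz [ 0.5   0.28 -0.15] q6 1.13
t: 50.2
ee_pos: [0.6204, 0.1766, 0.1271]
eef_rot: [2.149, 2.289, 0.003]
wrist_force: [-0.2, 0.9, 5.1]
gripper_width: 0.0147
gripper_force: 59.8
arm angle 92.6 r 0.1635 tool x 93.6 F tool [ 0.9 -0.1 -5.1] Tz [ 0.24  0.04 -0.22] q6 1.68
```

```bash
python3 -m jog '-.02 .57 0 2;-.02 .57 0 2;-.02 .57 0 2;-.02 .57 0 2;0 0 0 0;0 0 0 0'; python3 arc.py; python3 -m jog '-.02 .57 0 2;-.02 .57 0 2;0 0 0 0;0 0 0 0'; python3 arc.py
```

```text
t: 50.8
ee_pos: [0.6427, 0.1761, 0.1271]
eef_rot: [2.303, 2.134, 0.004]
wrist_force: [0.8, 1.3, 5.2]
gripper_width: 0.0144
gripper_force: 59.8
arm angle 84.8 r 0.1636 tool x 85.6 F tool [ 1.4  0.7 -5.2] Tz [ 0.27  0.11 -0.18] q6 1.81
t: 51.2
ee_pos: [0.654, 0.1748, 0.1271]
eef_rot: [2.376, 2.053, 0.004]
wrist_force: [0.9, 1.9, 5.6]
gripper_width: 0.0144
gripper_force: 59.8
arm angle 80.8 r 0.1637 tool x 81.6 F tool [ 2.   0.6 -5.6] Tz [ 0.33  0.11 -0.2 ] q6 1.88
```

The arm goes past its starting angle, so the park stop is further on. Continuing by feel.

```bash
python3 -m jog '-.02 .57 0 2;0 0 0 0;0 0 0 0'; python3 arc.py; python3 -m jog '-.02 .4 0 1.3;0 0 0 0;0 0 0 0'; python3 arc.py;  python3 -m jog '0 .3 0 .5;0 0 0 0;0 0 0 0'; python3 arc.py;  python3 -m jog '0 .3 0 .5;0 0 0 0;0 0 0 0'; python3 arc.py
```

```text
t: 51.5
ee_pos: [0.6595, 0.1738, 0.1271]
eef_rot: [2.412, 2.011, 0.004]
wrist_force: [-0.1, 2.1, 4.2]
gripper_width: 0.0145
gripper_force: 59.8
arm angle 78.9 r 0.1636 tool x 79.7 F tool [ 2.  -0.5 -4.2] Tz [ 0.3   0.07 -0.21] q6 1.91
t: 51.8
ee_pos: [0.6632, 0.173, 0.1271]
eef_rot: [2.435, 1.984, 0.003]
wrist_force: [0.3, 1.9, 6.6]
gripper_width: 0.0146
gripper_force: 59.8
arm angle 77.6 r 0.1637 tool x 78.3 F tool [ 1.9 -0.  -6.6] Tz [ 0.37  0.28 -0.23] q6 1.93
t: 52.1
ee_pos: [0.6636, 0.1729, 0.1271]
eef_rot: [-2.441, -1.973, 0.002]
wrist_force: [-7.3, 2.1, 8.1]
gripper_width: 0.0145
gripper_force: 60.2
arm angle 77.4 r 0.1637 tool x 77.9 F tool [ 0.5 -7.6 -8. ] Tz [ 0.45  1.18 -0.14] q6 1.94
t: 52.4
ee_pos: [0.6635, 0.1729, 0.127]
eef_rot: [-2.445, -1.961, 0.009]
wrist_force: [-13.1, 3.1, 10.4]
gripper_width: 0.014
gripper_force: 60.9
arm angle 77.4 r 0.1637 tool x 77.5 F tool [  0.1 -13.6 -10.3] Tz [0.57 2.33 0.01] q6 1.95
```

The park stop is felt at 77.4°, exactly 1.9 rad from the end seat. Releasing, rising, then checking the blanks.

```bash
python3 -m jog '0 -.4 0 0;0 0 0 0'; python3 -m jog '0 0 0 0;0 0 0 0;0 0 0 0;0 0 0 0;0 0 -1 0;0 0 -2 0;0 0 -4 0;0 0 -4 0;-4 -2.1 0 0;-4 -2.1 0 0;-4 -2.1 0 0;-4 -2.1 0 0;-4 -2.2 0 0;0 0 0 -5.8;0 0 0 -5.8;0 0 0 -5.8;0 0 0 0;0 0 0 0;0 0 0 0' 5; cat > look.py <<'E'
from h import *
def yel(p,st,z=.046,lo=150):
    h=cv2.cvtColor(p['pixels'],cv2.COLOR_BGR2HSV);m=((h[...,0]>18)&(h[...,0]<34)&(h[...,1]>90)).astype(np.uint8)
    for c in cv2.findContours(m,0,2)[0]:
        if lo<cv2.contourArea(c)<6000:
            x,y,w,hh=cv2.boundingRect(c);tf=(x+w/2,y+hh-w*.48);X=ray(p,tf,z,st);print('yel box',(x,y,w,hh),'top',X[:2].round(4),'go',togo(st,np.r_[X[:2],z]))
def nets(p,st,N):
    for n,z in N.items():
        for d in tip_of(p,n): print(n,round(d['confidence'],2),np.round(d['centre']),ray(p,d['centre'],z,st)[:2].round(4))
E
python3 - <<'E'
from look import *
p,st=shot('wrist','w12.png');print(st['ee_pos']);yel(p,st);nets(p,st,dict(blank0_mid=.034,nest0=.03))
print(togo(st,(.5085,.0430,.0346)),togo(st,(.5179,-.0464,.0354)))
s,_=shot('scene');nets(s,st,dict(swing_pin=.148,head_top=.155))
E
```

```text
t: 52.6
ee_pos: [0.6636, 0.1729, 0.1271]
eef_rot: [-2.451, -1.964, 0.0]
wrist_force: [-5.2, 2.0, 6.6]
gripper_width: 0.0145
gripper_force: 60.0
t: 54.5
ee_pos: [0.5175, 0.0003, 0.2362]
eef_rot: [2.128, 2.31, 0.0]
wrist_force: [-0.3, 0.5, -0.6]
gripper_width: 0.0499
gripper_force: 0.0
[5.17545064e-01 2.55901807e-04 2.36175012e-01]
yel box (294, 236, 33, 37) top [ 0.5173 -0.0456] go [-4.57 -0.41 19.02]
yel box (290, 136, 35, 38) top [0.5079 0.0424] go [ 4.28 -0.62 19.02]
nest0 0.89 [313. 154.] [0.5123 0.0438]
nest0 0.79 [310. 252.] [ 0.5168 -0.0462]
nest0 0.59 [310. 206.] [ 0.5132 -0.0024]
[ 4.34 -0.56 20.16] [-4.65 -0.36 20.08]
swing_pin 0.77 [468. 289.] [0.6675 0.1755]
head_top 0.6 [439. 285.] [0.6561 0.1241]
```

Both blanks are still home in nests 0 and 2. Picking the nest 2 blank.

```bash
python3 -m jog '4.3 -.6 0 0;0 0 4 0;0 0 4 0;0 0 4 0;0 0 4 0;0 0 2 0;0 0 1 0;0 0 .7 0;0 0 .4 0;0 0 0 0;0 0 0 0' 4.6; python3 -m jog '0 0 0 0;0 0 0 0;0 0 0 0;0 0 0 0;0 0 0 0;0 0 0 0' 2;  python3 -m jog '0 0 -.5 0;0 0 -1 0;0 0 -2 0;0 0 -4 0;0 0 -5 0;0 0 0 0;0 0 0 0'; python3 - <<'E'
from look import *
st=telemetry.read_state();print(togo(st,(.42,.22,.15)),togo(st,(.418,.347,.15)))
E
```

```text
t: 55.9
ee_pos: [0.509, 0.0425, 0.0362]
eef_rot: [2.126, 2.311, 0.003]
wrist_force: [-0.3, -0.2, 0.8]
gripper_width: 0.0462
gripper_force: 0.0
t: 56.5
ee_pos: [0.5089, 0.0425, 0.0365]
eef_rot: [2.126, 2.311, 0.002]
wrist_force: [-1.4, -0.2, 5.9]
gripper_width: 0.0273
gripper_force: 58.8
t: 57.2
ee_pos: [0.5093, 0.0425, 0.1622]
eef_rot: [2.125, 2.309, 0.005]
wrist_force: [0.0, -0.0, -1.4]
gripper_width: 0.0265
gripper_force: 59.4
[18.43 -7.42  1.18] [31.1  -6.57  1.17]
```

```bash
python3 -m jog '3.7 -1.5 0 0;3.7 -1.5 0 0;3.7 -1.5 0 0;3.7 -1.5 0 0;3.7 -1.5 0 0;0 0 0 0;0 0 0 0;0 0 0 0'; python3 - <<'E'
from look import *
p,st=shot('wrist','w13.png');nets(p,st,dict(tray=0));print(st['ee_pos'])
h=cv2.cvtColor(p['pixels'],cv2.COLOR_BGR2HSV)
m=((h[...,0]>17)&(h[...,0]<30)&(h[...,2]>100)).astype(np.uint8)
m=cv2.morphologyEx(m,cv2.MORPH_OPEN,np.ones((5,5)))
for c in cv2.findContours(m,0,2)[0]:
    if cv2.contourArea(c)>3000:
        a=cv2.approxPolyDP(c,8,True)[:,0];print(cv2.contourArea(c),a.tolist(),[ray(p,k,.022,st)[:2].round(3).tolist() for k in a])
print(togo(st,(.418,.347,.15)))
E
```

```text
t: 58.0
ee_pos: [0.4173, 0.2198, 0.1586]
eef_rot: [-2.127, -2.311, 0.004]
wrist_force: [-0.1, 0.2, -1.1]
gripper_width: 0.0268
gripper_force: 59.5
tray 0.68 [332.  93.] [0.4217 0.3117]
[0.41727879 0.2198469  0.15856701]
5054.5 [[304, 269], [283, 287], [281, 338], [324, 355], [348, 338], [347, 295], [335, 274]] [[0.411, 0.184], [0.396, 0.167], [0.397, 0.122], [0.434, 0.109], [0.451, 0.127], [0.447, 0.165], [0.435, 0.182]]
[12.67  1.12  0.84]
```

```bash
python3 -m jog '4.2 .3 0 0;4.2 .3 0 0;4.2 .3 0 0;0 0 0 0;0 0 4 0;0 0 4 0;0 0 3 0;0 0 1.5 0;0 0 0 0;0 0 0 0;0 0 0 0';  python3 - <<'E'
from look import *
st=telemetry.read_state();print(togo(st,(.418,.347,.0195)))
E
```

```text
t: 59.2
ee_pos: [0.4181, 0.3478, 0.0374]
eef_rot: [2.127, 2.311, 0.007]
wrist_force: [0.4, -0.1, -0.8]
gripper_width: 0.0262
gripper_force: 59.5
[-0.08 -0.03  1.79]
```

```bash
python3 -m jog '0 0 .7 0;0 0 .5 0;0 0 .3 0;0 0 0 0;0 0 0 0'; python3 -m jog '0 0 .15 0;0 0 0 0;0 0 0 0'; python3 -m jog '0 0 .15 0;0 0 0 0;0 0 0 0'
```

```text
t: 59.7
ee_pos: [0.416, 0.347, 0.0196]
eef_rot: [-2.127, -2.312, 0.001]
wrist_force: [0.8, -0.2, -1.5]
gripper_width: 0.0265
gripper_force: 59.5
t: 60.0
ee_pos: [0.4161, 0.347, 0.0195]
eef_rot: [2.127, 2.312, 0.0]
wrist_force: [-2.9, -2.1, 5.6]
gripper_width: 0.0265
gripper_force: 60.2
t: 60.3
ee_pos: [0.4161, 0.3471, 0.0195]
eef_rot: [2.127, 2.312, 0.001]
wrist_force: [-4.5, -2.8, 12.6]
gripper_width: 0.0267
gripper_force: 60.9
```

```bash
python3 -m jog '0 0 -.2 0;0 0 0 0;0 0 0 0;0 0 0 0;0 0 0 0' 4.2; python3 -m jog '0 0 -.5 0;0 0 -1 0;0 0 -3 0;0 0 -5 0;0 0 -5 0;-4 .7 0 0;-4 .7 0 0;-4 .7 0 0;-4 .7 0 0;-4 .7 0 0;-4 .7 0 0;-4 .7 0 0;-4 .7 0 0;-4 .7 0 0;-4 .7 0 0;0 0 0 0;0 0 0 0;0 0 0 0' 4.6;  python3 - <<'E'
from look import *
p,st=shot('wrist');yel(p,st);print(togo(st,(.5179,-.0464,.0360)),st['ee_pos'])
s,_=shot('scene');nets(s,st,dict(blank0_mid=.017))
E
```

```text
t: 60.8
ee_pos: [0.416, 0.3469, 0.0184]
eef_rot: [-2.127, -2.312, 0.001]
wrist_force: [0.0, 0.4, 0.5]
gripper_width: 0.042
gripper_force: 0.0
t: 62.6
ee_pos: [0.5191, -0.0451, 0.1644]
eef_rot: [2.126, 2.313, 0.001]
wrist_force: [0.5, 0.2, -0.3]
gripper_width: 0.0458
gripper_force: 0.0
yel box (291, 206, 42, 47) top [ 0.5171 -0.0462] go [-0.1  -0.22 11.84]
[-0.12 -0.14 12.84] [ 0.5191156  -0.04509718  0.16436605]
```

```bash
python3 -m jog '-.1 -.2 4 0;0 0 4 0;0 0 2.5 0;0 0 1.2 0;0 0 .7 0;0 0 .4 0;0 0 0 0;0 0 0 0'; python3 -m jog '0 0 0 0;0 0 0 0;0 0 0 0;0 0 0 0;0 0 0 0;0 0 0 0' 2;  python3 -m jog '0 0 -.5 0;0 0 -1 0;0 0 -2 0;0 0 -4 0;0 0 -5 0;0 0 0 0;0 0 0 0'; python3 - <<'E'
from look import *
st=telemetry.read_state();print(togo(st,(.424,.277,.16)))
E
```

```text
t: 63.55
ee_pos: [0.5186, -0.0472, 0.0374]
eef_rot: [2.125, 2.31, 0.002]
wrist_force: [0.3, 1.0, 0.3]
gripper_width: 0.0462
gripper_force: 0.0
t: 64.15
ee_pos: [0.5185, -0.0473, 0.0375]
eef_rot: [2.125, 2.31, 0.002]
wrist_force: [-1.5, 0.7, 6.1]
gripper_width: 0.0268
gripper_force: 58.8
t: 64.85
ee_pos: [0.5187, -0.0473, 0.1632]
eef_rot: [2.124, 2.309, 0.003]
wrist_force: [0.3, 1.1, -1.1]
gripper_width: 0.0266
gripper_force: 59.3
[33.1  -6.73  0.25]
```

```bash
python3 -m jog '4.1 -.8 0 0;4.1 -.8 0 0;4.1 -.8 0 0;4.1 -.8 0 0;4.1 -.9 0 0;4.2 -.9 0 0;4.2 -.9 0 0;4.2 -.8 0 0;0 0 0 0;0 0 0 0;0 0 0 0'; python3 - <<'E'
from look import *
p,st=shot('wrist','w14.png');yel(p,st,.029,100);nets(p,st,dict(blank0_mid=.017,tray=0));print(togo(st,(.424,.277,.0205)),st['ee_pos'])
E
```

```text
t: 65.95
ee_pos: [0.4224, 0.2762, 0.1594]
eef_rot: [-2.127, -2.311, 0.004]
wrist_force: [0.0, -0.4, -1.6]
gripper_width: 0.0264
gripper_force: 59.4
yel box (279, 268, 72, 88) top [0.4284 0.1992] go [-7.710e+00 -1.000e-02  1.306e+01]
yel box (292, 98, 45, 47) top [0.4158 0.347 ] go [ 7.13 -0.04 13.03]
tray 0.79 [318. 172.] [0.4213 0.3113]
tray 0.3 [542. 160.] [0.5884 0.3342]
[ 0.09  0.2  13.89] [0.42241209 0.27621092 0.15944063]
```

```bash
python3 -m jog '0 .1 4 0;0 0 4 0;0 0 3 0;0 0 1.5 0;0 0 .7 0;0 0 .3 0;0 0 0 0;0 0 0 0'; python3 -m jog '0 0 .2 0;0 0 .15 0;0 0 0 0;0 0 0 0'; python3 -m jog '0 0 .15 0;0 0 0 0;0 0 0 0'
```

```text
t: 66.9
ee_pos: [0.4252, 0.2778, 0.0274]
eef_rot: [2.127, 2.311, 0.004]
wrist_force: [0.3, -0.6, -0.9]
gripper_width: 0.0265
gripper_force: 59.4
t: 67.3
ee_pos: [0.4239, 0.2774, 0.0224]
eef_rot: [2.127, 2.312, 0.0]
wrist_force: [0.9, -0.4, -1.6]
gripper_width: 0.0269
gripper_force: 59.4
t: 67.6
ee_pos: [0.4239, 0.2774, 0.0207]
eef_rot: [-2.127, -2.312, 0.0]
wrist_force: [-0.9, 0.4, -1.8]
gripper_width: 0.0263
gripper_force: 59.4
```

```bash
python3 -m jog '0 0 .1 0;0 0 0 0;0 0 0 0'; python3 -m jog '0 0 0 0;0 0 0 0;0 0 0 0;0 0 0 0' 4.2; python3 -m jog '0 0 -.5 0;0 0 -1 0;0 0 -3 0;0 0 -5 0;0 0 -5 0;-4 0 0 0;-4 0 0 0;-4 0 0 0;0 0 0 0;0 0 0 0;0 0 0 0'; python3 - <<'E'
from look import *
p,st=shot('wrist','w15.png');yel(p,st,.029,100);print(st['ee_pos'])
for n in('scene','top'):
    p,st=shot(n,n+'9.png');print(n);nets(p,st,dict(swing_pin=.148,head_top=.155,block_mid=.017,punch_a_mid=.01,punch_b_mid=.01,hardwood_mid=.01,tin_mid=.01,rod_mid=.01))
h=cv2.cvtColor(p['pixels'],cv2.COLOR_BGR2HSV)
m=((h[...,0]>20)&(h[...,0]<32)&(h[...,1]>130)&(h[...,2]>120)).astype(np.uint8)
for c in cv2.findContours(m,0,2)[0]:
    if cv2.contourArea(c)>25: x=cv2.boundingRect(c);print(x,ray(p,(x[0]+x[2]/2,x[1]+x[3]/2),.017)[:2].round(3))
E
```

```text
t: 67.9
ee_pos: [0.424, 0.2775, 0.0206]
eef_rot: [2.127, 2.312, 0.0]
wrist_force: [-3.2, -0.8, 5.0]
gripper_width: 0.0269
gripper_force: 60.1
t: 68.3
ee_pos: [0.4239, 0.2774, 0.0195]
eef_rot: [-2.127, -2.312, 0.0]
wrist_force: [0.9, 0.2, -0.2]
gripper_width: 0.0421
gripper_force: 0.0
t: 69.4
ee_pos: [0.4341, 0.1585, 0.1653]
eef_rot: [-2.126, -2.313, -0.002]
wrist_force: [0.1, 0.2, -0.4]
gripper_width: 0.0424
gripper_force: 0.0
yel box (291, 19, 46, 54) top [0.4238 0.2739] go [11.58 -0.07 13.64]
[0.43406987 0.15851162 0.16532503]
scene
swing_pin 0.78 [468. 291.] [0.6708 0.174 ]
head_top 0.4 [370. 319.] [ 0.7121 -0.0101]
block_mid 0.96 [519. 286.] [0.5822 0.3398]
block_mid 0.24 [515. 290.] [0.5929 0.3279]
punch_a_mid 0.49 [215. 284.] [ 0.4946 -0.304 ]
punch_b_mid 0.72 [209. 356.] [ 0.6679 -0.3083]
hardwood_mid 0.73 [264. 221.] [ 0.3177 -0.1933]
hardwood_mid 0.73 [472. 229.] [0.4048 0.2972]
hardwood_mid 0.58 [358. 279.] [0.5186 0.0061]
hardwood_mid 0.49 [208. 358.] [ 0.6712 -0.3097]
tin_mid 0.86 [293. 367.] [ 0.7091 -0.1477]
tin_mid 0.63 [377. 269.] [0.4961 0.0523]
rod_mid 0.69 [412. 235.] [0.4062 0.151 ]
rod_mid 0.59 [466. 286.] [0.5644 0.2317]
top
head_top 0.78 [265. 156.] [0.6538 0.1261]
block_mid 0.16 [389. 178.] [ 0.7037 -0.1497]
punch_a_mid 0.53 [441. 270.] [ 0.5039 -0.2988]
punch_b_mid 0.76 [453. 208.] [ 0.6567 -0.3105]
hardwood_mid 0.74 [456. 204.] [ 0.6681 -0.3158]
hardwood_mid 0.6 [386. 343.] [ 0.3178 -0.1957]
tin_mid 0.92 [391. 177.] [ 0.7083 -0.1555]
rod_mid 0.62 [247. 279.] [0.4094 0.1389]
rod_mid 0.35 [386. 344.] [ 0.3162 -0.198 ]
rod_mid 0.27 [452. 208.] [ 0.6559 -0.3089]
(181, 256, 12, 12) [0.423 0.283]
```

```bash
python3 -m jog '2 -1 -3 0;2 -1 -3 0;0 0 0 0;0 0 0 0;0 0 0 0'; python3 - <<'E'
from look import *
p,st=shot('wrist','w16.png');yel(p,st,.029,100);print(st['ee_pos'])
for n in('scene','top'):
    p,st=shot(n)
    for X in[(.416,.347,.029),(.424,.277,.029),(.42,.312,.006)]:
        u,v=proj(p,X).astype(int);print(n,u,v,cv2.cvtColor(p['pixels'],cv2.COLOR_BGR2HSV)[v,u])
E
```

```text
t: 70.85
ee_pos: [0.4105, 0.1956, 0.2238]
eef_rot: [-2.127, -2.311, 0.002]
wrist_force: [-0.3, -0.2, -0.5]
gripper_width: 0.0422
gripper_force: 0.0
yel box (321, 90, 37, 38) top [0.4234 0.2767] go [ 7.98  1.99 19.47]
yel box (319, 0, 39, 37) top [0.4159 0.3425] go [14.61  1.79 19.47]
[0.41046732 0.19560091 0.22376969]
scene 496 225 [ 20 166 178]
scene 468 230 [ 20 167 177]
scene 480 234 [ 16 131 165]
top 157 259 [15 26 39]
top 187 261 [105  21  24]
top 175 262 [105  22  23]
```

Both blanks are confirmed in the tray, the block is on the pad and the arm is at its stop. Handing in.

```bash
python3 -c "
from plant import job
print(job.job_done())"
```

```text
the job is handed in; nothing more can be done
None
```

The job is handed in at about 71 s: the block is on the cork pad, both brass blanks present were seated, pressed to the stop and put in the tray, the press arm is back at its parked stop, and the other tools' measured positions had not changed.

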